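# Clip a glass chart to its leaning stand

### The job

Take the yellow spring clip off its parking rail by squeezing its handles, and clip it over the top of the glass chart and the leaning board behind it, at the middle of the stand (red marks), square to the edge and pushed down until the soft pad in its throat is clearly pressed in by the chart's brass top bar, then let go so that it stays so. The clip is brittle (squeeze each handle with less than 20 N) and the glass chips easily, so feel for the bar, whose height setting is not known, and press the chart with less than 20 N, do not touch or shift the chart with the gripper, and leave everything else where it stands.

Things in the scene. Friction and masses are not known exactly. Their poses are not given: they have to be found in the camera images.
- clip: Yellow spring clip (clothes-peg type), 36 mm wide, 85 mm tall, 85 g. Origin: middle of the throat floor, where the free pad's lower face lies. z points to the handles, y along the edge it grips (hinge line, at z=+10 mm), x across the jaws. Jaws reach to z=-36 mm; their rubber pads (z -36 to -24) are 12 mm apart when clipped on a 12 mm edge.
- clip_grip (a point): Point midway between the clip's two handle bars (44 mm above the throat floor). Each bar is round, 10 mm thick, 38 mm long along y; clipped on 12 mm they measure 54 mm over the outside along x. Squeezed to 42 to 44 mm, the jaws open to about 25 mm; this takes 10 to 12 N on each; above 20 N each it cracks. Axes as the clip's. It turns with one arm, a few mm, as the clip opens.
- pad: Grey soft pad in the clip's throat, 16 x 34 x 7 mm, on a spring; origin at the middle of its lower face, axes as the clip's. It lies at the clip's origin when free and moves up to 8 mm towards the handles when pressed (1 N/mm). As the handles spread on letting go, the clip can rise some 2 to 3 mm.
- jaw (a joint): Opening angle of the clip's jaws: 0 when clamped on a 12 mm thick edge, about -0.15 when empty and shut, 0.45 when fully open.
- rail: Fixed parking rail: grey base 70 x 190 x 10 mm with an upright aluminium strip, 12 mm thick (x), 170 mm long (y), top edge at z=74 mm, on which the clip is parked with its throat 5 mm above the edge. Origin: centre of the underside, z up.
- board: White board of the blue chart stand, fixed, 200 mm wide, 147 tall, 7 thick, leaning 30 degrees from vertical, top edge towards the robot, face away and up. z points up along the board, y along its top edge, x out of its face. Origin on the face, middle of the foot, on the ledge that carries the chart (21 mm over the table). Red marks 36 mm wide on top edge and ledge lip show the middle.
- edge_mid (a point): Middle of the joint top edge of glass and board (12 mm thick together), midway along the board, level with the top of the glass, about 151 mm above the table. Axes as the board's. The brass bar's top is 1 to 14 mm further up along z, differently each time, and is not measured.
- chart: Loose greenish glass chart with cross lines, 160 mm wide (y), 150 mm tall (z), 5 mm thick (x), 0.28 kg, standing on the ledge against the board; its top is 3 mm above the board's. A stiff-sliding brass bar in its top edge, 120 mm wide, 5 thick, stands 1 to 14 mm above the glass and belongs to the chart. Origin: middle of its lower back edge, axes as the board's. Chips above 20 N.
- shaft: Bystander: steel stepped shaft on two small rests, 100 mm long, 30 mm high. Origin: centre of its underside.
- cleaner: Bystander: blue lens cleaner bottle, 48 mm in diameter, 130 mm tall. Origin: centre of its underside.
- case: Bystander: black instrument case, 70 x 120 x 34 mm, lying between robot and work. Origin: centre of its underside.
- snap_gauge: Bystander: green C-shaped snap gauge lying flat, 70 x 100 x 14 mm. Origin: near its middle, underside.
Not all that is in view belongs to the job. What is meant by the clip is not green or pink, and is the larger of those in its own colour.

How it is judged:
By the outcome, as a careful person would: the job done as asked, in the order asked, and still so for the second after the job is handed in, with the robot touching nothing.
It also fails if it takes over 48 s, if anything falls off the work surface, if the arm or the gripper's body presses on something with over 40 N, if the wrist force passes 120 N, or if a joint passes its speed limit or range.

### The arm

A 7-joint arm with a two-finger parallel gripper is mounted at the origin on the work surface. World frame = base frame: x ahead of the robot, y to its left, z up, the work surface at z = 0. Lengths are in m, angles in rad, forces in N, time in s.
With the tool pointing down it reaches from about 0.4 to 0.925 m from the base axis. Payload 5.6 kg.
Tool frame: the origin (TCP) lies midway between the tips of the shut fingers; the grasp point (between the pads) lies 19 mm behind it; z points along the fingers, y is the line along which they close (so a half turn about z gives the same grasp; the last joint's range is limited). The gripper opens to 85 mm and grips with 20 to 120 N. Pads are 22 mm wide; open, the fingers measure 114 mm over their backs; the gripper's body (76 mm by 85 mm) begins 54 mm behind the grasp point. The pads swing forward as they close: fully open they stand 13 mm farther back than shut.
Start: joints at [-0.043, 0.468, -0.012, 1.603, 0.006, 1.071, -0.056], TCP at [0.65, -0, 0.231] pointing down, gripper open.
Joint ranges: [-2.53, 2.53], [-0.31, 2.02], [-1.57, 1.55], [0.28, 2.44], [-1.29, 4.43], [0.15, 1.84], [-2.92, 2.92]. Speed limits (rad/s): [2.57, 2.57, 3.14, 3.14, 3.14, 3.14, 3.14].

### API

Orientations are given as a unit quaternion [x, y, z, w].
In Python, from plant import telemetry, optics, env gives the robot as it stands.
- The arm moves only by the tool carry_out, never from a script. Its arguments are lists of equal length, an entry for each row: "travel": the shift along the tool's x, y, z scaled (see below), a list of three; "spin": the turn about the tool's z scaled (see below). A call has 1 to 12 rows; each row is the pose to reach, as a shift and turn from the pose commanded when the call began, along the tool's axes at that moment, turning the shorter way round; what a row does not reach only later rows make up. The controller multiplies each number of a shift by 0.3 m and each number of a turn by pi rad. A row lasts 1/8 s, in which the tool goes at most 62.5 mm and 10.7 degrees, less where a joint would pass 70% of its speed; a pose out of reach is approached as far as the arm can. A call with a number of a shift or a turn outside -1 to 1 is refused whole. A call with a gripper value outside its range is refused whole. "fingers" is the finger opening in mm, from 0 to 85.4, set as the call begins (left out, the last holds). The fingers move at their own pace and stop on an object; "grip_force" is the grip in N (left out, the last holds). Time passes only in rows, so rows that repeat a pose let the fingers close. It gives the time, the measured TCP pose, the force, the opening and the grip force at its end, in the units of the state.
- telemetry.read_state(): the state, without advancing time (a new reading comes with each control period).
- optics.snapshot(name): name is "scene" or "side" or "wrist"; returns (picture, depth): 384x512x3 uint8, red, green, blue; 384x512 float32, m along the optical axis (not along the pixel's ray), 0 where there is no reading.
- optics.get_calibration(name): a dict with "camera_matrix" (3x3 intrinsics, pixels), "distortion" ([k1, k2, p1, p2, k3] as OpenCV has them; the pictures are not rectified), "extrinsics" (4x4, takes a point from camera to world coordinates). Camera axes: x right, y up, looking along -z (the intrinsics and any distortion apply to the point x, -y, -z); pixel columns grow to the right and rows downward; lengths in m; the calibration is good to about 2 mm. A picture is of the moment at which its call begins: read the wrist's pose just before it. get_calibration takes no time and is no camera call; for the wrist camera it gives the pose at the moment of the call.
- env.close_job(): hands the job in; it is judged then, once.
The state is a dict: "time": time; "q": joint angles; "qd": joint speeds; "tau": joint torques, N m; "tool_pos": TCP position; "orientation": TCP orientation; "wrist_force": force on the tool from outside, world axes, zero at the start; "moment": the same for the moment, N m; "finger_gap": finger opening in m; "grasp_force": force on a finger pad.
Only numpy, scipy, OpenCV 4.12 (cv2) and the standard library are available. Lean on these libraries where they do the work, as an engineer would, in place of code of your own. Each camera call takes 0.05 s, during which the arm holds its last target. There are 200 camera calls.

## Working session

There is one attempt and no reset: what is moved stays moved. The work goes in short steps, Python scripts to look and compute and a tool call to move; the robot and the scene stay as the last step left them, time stands still between calls to the robot, and variables do not carry over. Pictures are saved under pics/ and viewed, at most 10 in all, crops included, and the job is handed in when it is done.

Besides the shell and the picture viewer there is one more tool, called after "Emit:" as name([rows], argument=value, ...), one row to a line, values as JSON. carry_out: Moves the arm, as the interface text tells. Its arguments: {"type":"object","properties":{"travel":{"type":"array"},"spin":{"type":"array"},"fingers":{"type":"number"},"grip_force":{"type":"number"}},"required":["travel","spin"]}

```bash
ls; mkdir -p pics
cat > h.py <<'E'
import numpy as np, cv2
from plant import telemetry, optics, env
from scipy.spatial.transform import Rotation as R
def cloud(name):
    c=optics.get_calibration(name); img,d=optics.snapshot(name)
    K=np.array(c["camera_matrix"]);D=np.array(c["distortion"],float);T=np.array(c["extrinsics"])
    v,u=np.mgrid[:384,:512]
    p=cv2.undistortPoints(np.stack([u,v],-1).reshape(-1,1,2).astype(np.float64),K,D).reshape(384,512,2)
    P=np.stack([p[...,0]*d,-p[...,1]*d,-d,np.ones_like(d)],-1)@T.T
    P=P[...,:3]; P[d==0]=np.nan
    return img,P
def save(img,f,box=None,s=1):
    if box: img=img[box[1]:box[3],box[0]:box[2]]
    cv2.imwrite(f,cv2.resize(img[...,::-1],None,fx=s,fy=s,interpolation=cv2.INTER_CUBIC))
E
python3 - <<'E'
from h import *
a=[]
for n in("scene","side","wrist"):
    i,P=cloud(n); np.savez(n+".npz",i=i,P=P); a.append(i)
    print(n,np.round(optics.get_calibration(n)["extrinsics"],3).tolist())
save(np.hstack(a[:2]),"pics/a.png",s=.78)
save(a[0],"pics/scene.png",s=1.5)
print(telemetry.read_state())
E
```

```text
pics
scene [[-0.518, -0.493, 0.699, 1.191], [0.856, -0.309, 0.415, 0.382], [0.011, 0.813, 0.582, 0.621], [0.0, 0.0, 0.0, 1.0]]
side [[-0.838, 0.414, -0.356, 0.248], [-0.546, -0.64, 0.54, 0.5], [-0.004, 0.647, 0.763, 0.781], [0.0, 0.0, 0.0, 1.0]]
wrist [[1.0, -0.001, 0.002, 0.65], [0.0, 0.962, 0.274, 0.068], [-0.002, -0.274, 0.962, 0.372], [0.0, 0.0, 0.0, 1.0]]
{'time': 0.15, 'q': array([-0.04298886,  0.46818044, -0.0115733 ,  1.60340703,  0.0060034 ,
        1.07138242, -0.05628837]), 'qd': array([-0.00023512, -0.00252355,  0.00123168, -0.00278334, -0.00047628,
        0.00143504,  0.00049617]), 'tau': array([ 7.85188859e-04, -5.32791960e+01,  2.14623066e-02, -2.51555961e+01,
        1.13295941e-02,  5.56105006e-03, -3.78186076e-05]), 'tool_pos': array([ 6.49580526e-01, -8.81132717e-05,  2.30555623e-01]), 'orientation': array([ 7.07138208e-01,  7.07075034e-01, -5.15273946e-04, -4.30992494e-04]), 'wrist_force': array([0.40281917, 1.24381693, 1.31780873]), 'moment': array([0.03669503, 0.00491673, 0.01363757]), 'grasp_force': 0.0, 'finger_gap': 0.08523950801903073}
```

View pics/scene.png

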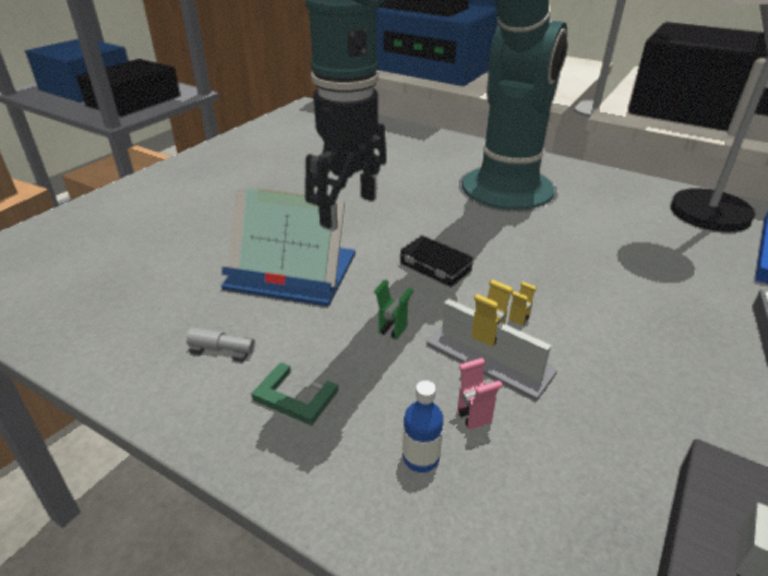

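View pics/a.png

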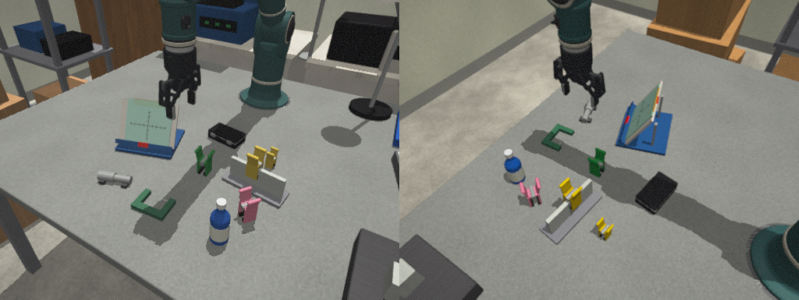

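Candidates in full-resolution scene pixels (the view divided by 1.5):
- Yellow clip on the rail: (328,208), the larger one.
- Yellow clip on the table: (349,203), smaller.
- Green clip: (262,205).
- Pink clip: (318,262).

The one meant is the yellow clip on the rail, because it is the larger yellow one and is parked. I'll confirm it in a crop and measure it.

Run:
```python
from h import *
S=np.load("scene.npz");D=np.load("side.npz");W=np.load("wrist.npz")
c=S['i'][170:270,270:380]; d=D['i'][200:320,150:290]
f=lambda a,h:cv2.resize(a,(int(a.shape[1]*h/a.shape[0]),h))
save(np.hstack([f(c,330),f(d,330)]),"pics/c.png")
for n,Z in(("scene",S),("side",D),("wrist",W)):
    P=Z['P'];i=Z['i'];hsv=cv2.cvtColor(i,cv2.COLOR_RGB2HSV)
    ok=~np.isnan(P[...,0])&(P[...,0]>.3)&(P[...,0]<1.2)&(abs(P[...,1])<.6)&(P[...,2]<.25)
    y=(abs(hsv[...,0].astype(int)-25)<7)&(hsv[...,1]>140)&(hsv[...,2]>70)&ok
    k,l,st,ce=cv2.connectedComponentsWithStats(y.astype(np.uint8))
    for j in range(1,k):
        if st[j,4]>25:
            q=P[l==j];print(n,"yel",st[j,4],ce[j].round(),np.percentile(q,[2,50,98],0).round(3).tolist())
    r=((hsv[...,0]<6)|(hsv[...,0]>174))&(hsv[...,1]>180)&ok
    k,l,st,ce=cv2.connectedComponentsWithStats(r.astype(np.uint8))
    for j in range(1,k):
        if st[j,4]>8:
            q=P[l==j];print(n,"red",st[j,4],ce[j].round(),np.median(q,0).round(3))
    g=(abs(hsv[...,0].astype(int)-75)<18)&(hsv[...,1]>30)&(hsv[...,1]<150)&(hsv[...,2]>90)&ok&(P[...,2]>.03)
    k,l,st,ce=cv2.connectedComponentsWithStats(g.astype(np.uint8))
    for j in range(1,k):
        if st[j,4]>200:
            q=P[l==j];m=q.mean(0);u,s,v=np.linalg.svd(q-m,full_matrices=False);print(n,"glass",st[j,4],ce[j].round(),m.round(3),v.round(3).tolist(),(s/len(q)**.5).round(4))
            print(np.percentile(q,[1,99],0).round(3).tolist())
    # strip: gray at z>.05..
    s_=(hsv[...,1]<40)&ok&(abs(P[...,2]-.072)<.006)
    k,l,st,ce=cv2.connectedComponentsWithStats(s_.astype(np.uint8))
    for j in range(1,k):
        if st[j,4]>15:
            q=P[l==j];m=q.mean(0);u,s,v=np.linalg.svd((q-m)[:,:2],full_matrices=False);print(n,"strip",st[j,4],ce[j].round(),m.round(3),v[0].round(3),(s/len(q)**.5).round(4))
```

```text
scene yel 820 [332. 206.] [[0.431, 0.167, 0.01], [0.546, 0.189, 0.08], [0.586, 0.207, 0.127]]
scene red 39 [183. 185.] [ 0.607 -0.191  0.034]
scene glass 2830 [189. 157.] [ 0.558 -0.208  0.088] [[-0.074, 0.943, -0.325], [-0.533, 0.238, 0.812], [0.843, 0.233, 0.485]] [0.0456 0.0379 0.0105]
[[0.517, -0.284, 0.031], [0.605, -0.126, 0.15]]
scene strip 41 [158. 159.] [ 0.588 -0.291  0.072] [-0.145  0.989] [0.007  0.0032]
scene strip 46 [221. 168.] [ 0.533 -0.121  0.072] [-0.517  0.856] [0.0063 0.0031]
scene strip 118 [306. 206.] [0.556 0.132 0.072] [0.125 0.992] [0.0144 0.0042]
scene strip 233 [349. 225.] [0.568 0.238 0.072] [-0.115 -0.993] [0.0228 0.0042]
scene strip 158 [498. 372.] [0.754 0.531 0.072] [0.975 0.224] [0.0167 0.0049]
side yel 257 [213. 240.] [[0.565, 0.164, 0.081], [0.575, 0.181, 0.108], [0.583, 0.197, 0.129]]
side yel 287 [226. 255.] [[0.532, 0.167, 0.047], [0.542, 0.186, 0.086], [0.549, 0.201, 0.13]]
side yel 130 [258. 288.] [[0.449, 0.183, 0.02], [0.456, 0.196, 0.048], [0.462, 0.206, 0.065]]
side yel 108 [268. 297.] [[0.425, 0.184, 0.006], [0.432, 0.2, 0.037], [0.439, 0
[... 192 characters left out ...]
7 0.04   0.0009]
[[0.497, -0.285, 0.034], [0.601, -0.124, 0.154]]
side strip 21 [302. 172.] [ 0.531 -0.119  0.073] [-0.546  0.838] [0.0061 0.0025]
side strip 106 [239. 236.] [0.551 0.125 0.073] [0.033 0.999] [0.0115 0.0037]
side strip 283 [202. 272.] [0.564 0.238 0.074] [0.116 0.993] [0.0233 0.0041]
side strip 154 [ 17. 367.] [0.716 0.549 0.072] [-0.008  1.   ] [0.0146 0.0009]
wrist red 328 [212. 326.] [ 0.604 -0.194  0.036]
wrist glass 3594 [167. 317.] [ 0.56  -0.166  0.058] [[-0.399, 0.9, 0.174], [0.406, 0.343, -0.847], [0.822, 0.268, 0.502]] [0.0246 0.0189 0.0007]
[[0.537, -0.211, 0.03], [0.589, -0.124, 0.09]]
wrist strip 864 [132.  24.] [0.552 0.124 0.072] [-0.112 -0.994] [0.0106 0.004 ]
```

View pics/c.png

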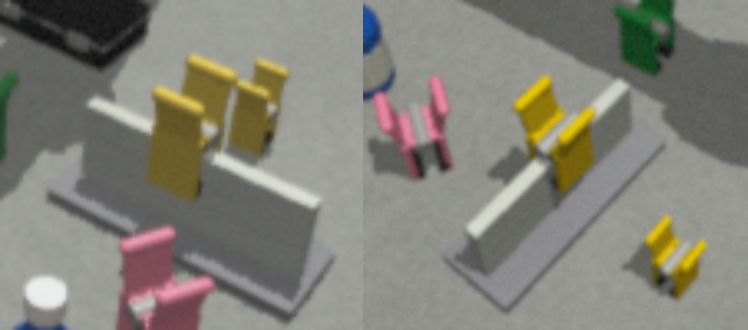

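The crop confirms it: the large yellow clip straddles the rail (scene 328,208) and the small one stands on the table. Next, a wrist view over the stand to measure the marks.

Emit:
carry_out([
  [-0.8,-0.4,-0.23],
  [-0.8,-0.4,-0.23],
  [-0.8,-0.4,-0.23],
  [-0.8,-0.4,-0.23],
  [-0.8,-0.4,-0.23],
  [-0.8,-0.4,-0.23],
  [-0.8,-0.4,-0.23],
], spin=[0,0,0,0,0,0,0])

```text
time: 1.02
tool_pos: [0.5305, -0.2384, 0.2997]
orientation: [0.706, 0.708, 0.0, -0.001]
wrist_force: [1.0, 0.0, 0.0]
finger_gap: 0.0854
grasp_force: 0.0
```

Run:
```python
from h import *
i,P=cloud("wrist");np.savez("w2.npz",i=i,P=P);save(i,"pics/w2.png",s=1.5)
hsv=cv2.cvtColor(i,cv2.COLOR_RGB2HSV)
r=((hsv[...,0]<6)|(hsv[...,0]>174))&(hsv[...,1]>150)
k,l,st,ce=cv2.connectedComponentsWithStats(r.astype(np.uint8))
for j in range(1,k):
    if st[j,4]>8:
        q=P[l==j];print("red",st[j],ce[j].round(),np.nanmedian(q,0).round(4),np.nanpercentile(q,[3,97],0).round(4).tolist())
s=telemetry.read_state();print(s['time'],s['tool_pos'],s['orientation'],s['wrist_force'])
```

```text
red [305 100  15  32 268] [312. 116.] [ 0.6027 -0.195   0.0373] [[0.5947, -0.2112, 0.0278], [0.6114, -0.1793, 0.0404]]
red [224 138  16  38 130] [231. 157.] [ 0.5131 -0.2251  0.145 ] [[0.5041, -0.2505, 0.011], [0.5186, -0.2084, 0.1464]]
1.075 [ 0.53062318 -0.23799414  0.29959194] [ 7.06136368e-01  7.08075514e-01  1.55535868e-04 -6.87658654e-04] [ 0.719103    0.29168964 -0.01905183]
```

View pics/w2.png

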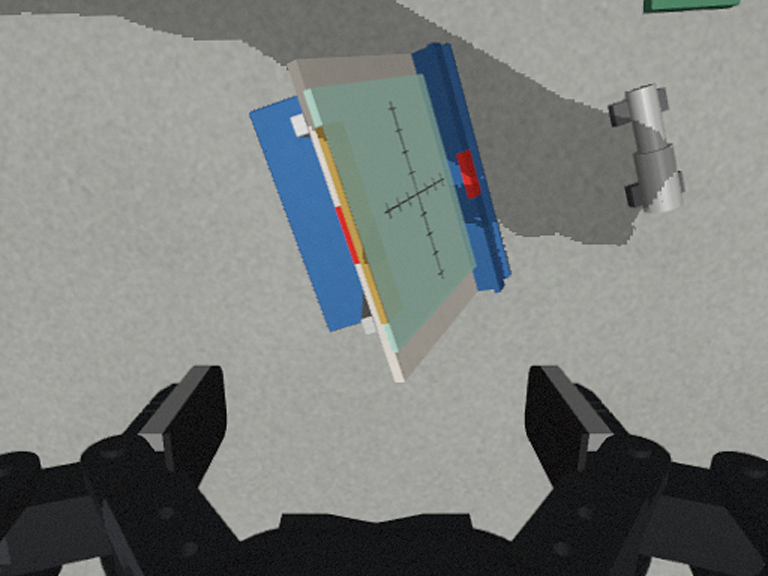

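The wrist view shows the red top mark at full-resolution (231,157), the lip mark at (312,116), and the brass bar running between them in front of the white edge. Now I'll work out the board frame.

Run:
```python
from h import *
Z=np.load("w2.npz");i=Z['i'];P=Z['P'];hsv=cv2.cvtColor(i,cv2.COLOR_RGB2HSV)
H=hsv[...,0].astype(int);Sx=hsv[...,1];ok=~np.isnan(P[...,0])
win=np.zeros(ok.shape,bool);win[25:260,190:345]=1
g=(abs(H-75)<15)&(Sx>30)&(Sx<150)&ok&win&(P[...,2]>.05)
q=P[g];m=np.median(q,0);
for _ in range(3):
    m=q.mean(0);v=np.linalg.svd(q-m,full_matrices=False)[2][2];v*=np.sign(v[0]);q=q[abs((q-m)@v)<.003]
n=v;print("n",n,"tilt",np.degrees(np.arcsin(n[2])),"az",np.degrees(np.arctan2(n[1],n[0])),"d",n@m)
y=np.cross([0,0,1],n);y/=np.linalg.norm(y);z=np.cross(n,y)
F=np.array([n,y,z])
def st(name,mask):
    b=P[mask]@F.T; print(name,mask.sum(),np.percentile(b,[2,10,50,90,98],0).round(4).tolist(), P[mask].mean(0).round(4))
st("glass",g)
r=((H<6)|(H>174))&(Sx>150)&ok&win
st("redtop",r&(P[...,2]>.12)); st("redlip",r&(P[...,2]<.06))
br=(H>12)&(H<28)&(Sx>90)&ok&win&(P[...,2]>.13)
st("brass",br)
wh=(Sx<40)&(hsv[...,2]>140)&ok&win&(P[...,2]>.135)
st("white",wh)
print(F.round(4).tolist())
```

```text
n [0.82805256 0.26887637 0.49196997] tilt 29.4701445004142 az 17.98909549851352 d 0.4467440476039767
glass 9442 [[0.4456, -0.4446, -0.1916], [0.4462, -0.4308, -0.1781], [0.4468, -0.3606, -0.1227], [0.4473, -0.3013, -0.0839], [0.4476, -0.2914, -0.0777]] [ 0.5417 -0.2062  0.109 ]
redtop 121 [[0.4342, -0.3888, -0.0811], [0.4347, -0.386, -0.0806], [0.4362, -0.3716, -0.0799], [0.4378, -0.3574, -0.0791], [0.4381, -0.3547, -0.0788]] [ 0.5134 -0.2239  0.145 ]
redlip 276 [[0.3561, -0.3896, -0.2314], [0.4612, -0.3866, -0.2294], [0.4651, -0.3721, -0.2186], [0.4659, -0.3576, -0.2164], [0.4662, -0.3548, -0.1886]] [ 0.5996 -0.1967  0.0351]
brass 705 [[0.4384, -0.4259, -0.0803], [0.4417, -0.4144, -0.0772], [0.4439, -0.3653, -0.0762], [0.4462, -0.3207, -0.0755], [0.4469, -0.3116, -0.0749]] [ 0.5164 -0.2175  0.1518]
white 1512 [[0.4346, -0.4691, -0.0946], [0.4355, -0.4595, -0.0906], [0.4407, -0.3583, -0.0806], [0.4469, -0.2883, -0.079], [0.4473, -0.2752, -0.0767]] [ 0.5187 -0.2225  0.145 ]
[[0.8281, 0.2689, 0.492], [-0.3088, 0.9511, 0.0], [-0.4679, -0.1519, 0.8706]]
```

```bash
cat >> h.py <<'E'
def go(pts,az=None):
    """pts: world TCP targets; az: deg azimuth wanted of tool y. prints travel rows, spin"""
    s=telemetry.read_state();M=R.from_quat(s['orientation']).as_matrix();yv=M[:,1]
    a=np.degrees(np.arctan2(yv[1],yv[0]))
    print("t",round(s['time'],2),"pos",s['tool_pos'].round(4),"az",a.round(2),"zdir",M[:,2].round(4),"f",s['wrist_force'].round(1),"gap",round(s['finger_gap'],4),"grip",round(float(s['grasp_force']),1))
    for p in pts: print((M.T@(np.array(p)-s['tool_pos'])/.3).round(4).tolist())
    if az is not None: print("spin",round(-(az-a)/180,4))
E
python3 - <<'E'
from h import *
S=np.load("scene.npz")
P=S['P'];hsv=cv2.cvtColor(S['i'],cv2.COLOR_RGB2HSV)
p=(abs(hsv[...,0].astype(int)-172)<8)&(hsv[...,1]>80)&(hsv[...,2]>90)&(P[...,2]<.2)&(P[...,1]>0)
print("pink",np.percentile(P[p],[3,97],0).round(3).tolist())
for n in("scene","side","wrist"):
    Z=np.load(n+".npz");P=Z['P'];hsv=cv2.cvtColor(Z['i'],cv2.COLOR_RGB2HSV)
    s=(hsv[...,1]<45)&(abs(P[...,2]-.0735)<.003)&(abs(P[...,0]-.56)<.04)&(abs(P[...,1]-.19)<.12)
    q=P[s]; f=np.polyfit(q[:,1],q[:,0],1); print(n,"x at y=.184",np.polyval(f,.184),"az",-np.degrees(np.arctan(f[0])),q[:,1].min(),q[:,1].max())
    y=(abs(hsv[...,0].astype(int)-25)<7)&(hsv[...,1]>120)&(abs(P[...,2]-.125)<.006)&(abs(P[...,1]-.19)<.06)&(P[...,0]>.5)
    q=P[y]
    for lo,hi in((.5,.556),(.56,.6)):
        w=q[(q[:,0]>lo)&(q[:,0]<hi)]
        if len(w)>5: f=np.polyfit(w[:,1],w[:,0],1);print("  bar",len(w),w.mean(0).round(4),w[:,1].min().round(4),w[:,1].max().round(4),-np.degrees(np.arctan(f[0])),w[:,2].max())
go([(.559,.184,.2),(.559,.184,.1)],-6.7)
E
```

```text
pink [[0.655, 0.195, 0.004], [0.701, 0.242, 0.084]]
scene x at y=.184 0.5607429896353574 az -6.187110025464605 0.10822801475371319 0.27621557322179013
  bar 67 [0.5406 0.1863 0.1245] 0.1684 0.2034 -5.968501043880253 0.12831098405920588
  bar 73 [0.5842 0.1822 0.1245] 0.1649 0.1984 -4.662822546767864 0.1285673310165345
side x at y=.184 0.5581190398678 az -6.531876043370852 0.10603157170222166 0.2763961523508953
  bar 69 [0.5352 0.1862 0.1276] 0.169 0.2027 -5.066878053798801 0.13090549988555744
  bar 80 [0.5787 0.1804 0.1267] 0.163 0.1965 -6.432009174921787 0.13073127322575506
wrist x at y=.184 0.5570445796053323 az -5.134548648441994 0.10498515357418445 0.1413215108858525
t 1.07 pos [ 0.5306 -0.238   0.2996] az 0.16 zdir [-8.0e-04  1.2e-03 -1.0e+00] f [ 0.7  0.3 -0. ] gap 0.0858 grip 0.0
[1.406, 0.0987, 0.3336]
[1.4056, 0.0989, 0.6669]
spin 0.0381
```

Emit:
carry_out([
  [0.95,0.1,0.1],
  [0.95,0.1,0.1],
  [0.95,0.1,0.1],
  [0.95,0.1,0.1],
  [0.95,0.1,0.1],
], spin=[0.035,0.035,0.035,0.035,0.035], fingers=85, grip_force=20)

```text
time: 1.7
tool_pos: [0.5594, 0.051, 0.2695]
orientation: [0.743, 0.67, 0.0, -0.001]
wrist_force: [0.0, 0.0, -0.3]
finger_gap: 0.085
grasp_force: 0.0
```

Run:
```python
from h import *
go([(.5595,.184,.2),(.5595,.184,.101)],-6.2)
```

```text
t 1.7 pos [0.5594 0.051  0.2695] az -5.89 zdir [-0.0012  0.0014 -1.    ] f [ 0.   0.  -0.3] gap 0.085 grip 0.0
[0.4407, -0.0447, 0.2322]
[0.4403, -0.0443, 0.5622]
spin 0.0017
```

Emit:
carry_out([
  [0.2,-0.02,0.1],
  [0.4,-0.044,0.2],
  [0.44,-0.044,0.23],
  [0.44,-0.044,0.35],
  [0.44,-0.044,0.47],
  [0.44,-0.044,0.562],
  [0.44,-0.044,0.562],
  [0.44,-0.044,0.562],
], spin=[0.002,0.002,0.002,0.002,0.002,0.002,0.002,0.002])

```text
time: 2.7
tool_pos: [0.5617, 0.1789, 0.1024]
orientation: [0.747, 0.665, 0.001, 0.0]
wrist_force: [0.0, -0.3, -0.5]
finger_gap: 0.085
grasp_force: 0.0
```

Emit:
carry_out([
  [0,0,0],
  [0,0,0],
  [0,0,0],
  [0,0,0],
  [0,0,0],
  [0,0,0],
], spin=[0,0,0,0,0,0], fingers=55)

```text
time: 3.45
tool_pos: [0.5613, 0.1776, 0.1017]
orientation: [0.747, 0.665, -0.0, -0.0]
wrist_force: [-1.4, 0.2, 0.9]
finger_gap: 0.0551
grasp_force: 0.7
```

Run:
```python
from h import *
go([(.5595,.184,.101)],-6.2)
i,P=cloud("side");a=i[190:310,160:300]
j,P=cloud("scene");b=j[140:260,260:400]
save(np.hstack([a,b]),"pics/g1.png",s=2.7)
```

```text
t 3.45 pos [0.5613 0.1776 0.1017] az -6.67 zdir [-1.e-04 -0.e+00 -1.e+00] f [-1.4  0.2  0.9] gap 0.0551 grip 0.7
[0.0205, -0.0085, 0.0022]
spin -0.0026
```

View pics/g1.png

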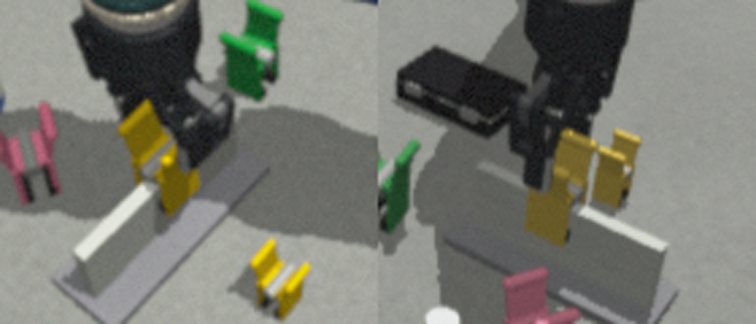

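The crop shows the fingers at the bars but shifted towards -y. I'll measure the finger position against the bar in the cloud.

Run:
```python
from h import *
for n in("side","scene"):
    i,P=cloud(n);hsv=cv2.cvtColor(i,cv2.COLOR_RGB2HSV)
    near=(abs(P[...,0]-.56)<.07)&(abs(P[...,1]-.18)<.06)
    for lo,hi in((.098,.112),(.115,.125),(.125,.14),(.14,.16)):
        k=near&(hsv[...,2]<75)&(P[...,2]>lo)&(P[...,2]<hi); y=near&(abs(hsv[...,0].astype(int)-25)<7)&(hsv[...,1]>120)&(P[...,2]>lo)&(P[...,2]<hi)&(P[...,0]>.5)
        for nm,m in(("blk",k),("yel",y)):
            if m.sum()>5: print(n,lo,nm,m.sum(),np.percentile(P[m],[3,50,97],0).round(3).tolist())
go([(.5595,.184,.101)],-6.2)
```

```text
side 0.098 yel 89 [[0.542, 0.165, 0.099], [0.577, 0.185, 0.105], [0.581, 0.198, 0.111]]
side 0.115 blk 18 [[0.522, 0.171, 0.115], [0.526, 0.187, 0.122], [0.591, 0.19, 0.125]]
side 0.115 yel 47 [[0.537, 0.165, 0.115], [0.58, 0.181, 0.121], [0.59, 0.2, 0.125]]
side 0.125 blk 55 [[0.522, 0.165, 0.126], [0.59, 0.18, 0.132], [0.592, 0.188, 0.138]]
side 0.125 yel 94 [[0.536, 0.166, 0.125], [0.58, 0.187, 0.128], [0.588, 0.201, 0.131]]
side 0.14 blk 114 [[0.503, 0.172, 0.14], [0.528, 0.185, 0.155], [0.611, 0.196, 0.16]]
scene 0.098 yel 91 [[0.543, 0.173, 0.099], [0.547, 0.188, 0.105], [0.585, 0.197, 0.112]]
scene 0.115 blk 30 [[0.597, 0.168, 0.116], [0.603, 0.176, 0.12], [0.606, 0.181, 0.125]]
scene 0.115 yel 71 [[0.536, 0.175, 0.116], [0.546, 0.189, 0.122], [0.591, 0.199, 0.125]]
scene 0.125 blk 70 [[0.534, 0.167, 0.126], [0.599, 0.181, 0.132], [0.605, 0.191, 0.14]]
scene 0.125 yel 47 [[0.535, 0.176, 0.125], [0.544, 0.189, 0.127], [0.59, 0.201, 0.134]]
scene 0.14 blk 123 [[0.516, 0.164, 0.141], [0.598, 0.184, 0.154], [0.623, 0.196, 0.16]]
t 3.65 pos [0.5613 0.1776 0.1016] az -6.66 zdir [-1.e-04 -1.e-04 -1.e+00] f [-1.9 -0.3  1. ] gap 0.055 grip 0.7
[0.0205, -0.0085, 0.0021]
spin -0.0026
```

Emit:
carry_out([
  [0,0,0],
  [0,0,0],
  [0.019,0.001,0.027],
  [0.019,0.001,0.027],
  [0.019,0.001,0.027],
], spin=[0,0,0,0,0], fingers=64)

```text
time: 4.28
tool_pos: [0.5622, 0.1833, 0.0933]
orientation: [0.747, 0.665, -0.0, -0.0]
wrist_force: [0.2, 0.6, 0.1]
finger_gap: 0.0638
grasp_force: 0.0
```

Emit:
carry_out([
  [0,0,0],
  [0,0,0],
  [0,0,0],
  [0,0,0],
  [0,0,0],
  [0,0,0],
], spin=[0,0,0,0,0,0], fingers=48)

```text
time: 5.03
tool_pos: [0.5623, 0.1832, 0.0936]
orientation: [0.747, 0.665, -0.0, 0.0]
wrist_force: [-0.3, -1.1, -1.5]
finger_gap: 0.0481
grasp_force: 8.8
```

Emit:
carry_out([
  [0,0,0],
  [0,0,0],
  [0,0,0],
  [0,0,0],
  [0,0,0],
], spin=[0,0,0,0,0], fingers=43)

```text
time: 5.65
tool_pos: [0.5623, 0.1833, 0.0936]
orientation: [0.747, 0.665, 0.0, 0.0]
wrist_force: [-0.6, 0.2, 1.8]
finger_gap: 0.0434
grasp_force: 10.4
```

Emit:
carry_out([
  [0,0,-0.04],
  [0,0,-0.082],
  [0,-0.015,-0.082],
  [0,-0.03,-0.082],
  [0,-0.05,-0.077],
  [0,-0.06,-0.074],
  [0,-0.074,-0.071],
  [0,-0.074,-0.071],
], spin=[0,0,0,0,0,0,0,0], fingers=42.5)

```text
time: 6.65
tool_pos: [0.5393, 0.1858, 0.1144]
orientation: [0.747, 0.665, -0.001, -0.0]
wrist_force: [1.2, 1.3, -0.3]
finger_gap: 0.0425
grasp_force: 8.9
```

Run:
```python
from h import *
go([])
i,P=cloud("side");a=i[190:310,160:300]
j,P=cloud("scene");b=j[140:260,260:400]
save(np.hstack([a,b]),"pics/g2.png",s=2.7)
```

```text
t 6.65 pos [0.5393 0.1858 0.1144] az -6.65 zdir [-1.6e-03 -4.0e-04 -1.0e+00] f [ 1.2  1.3 -0.3] gap 0.0425 grip 8.9
```

View pics/g2.png

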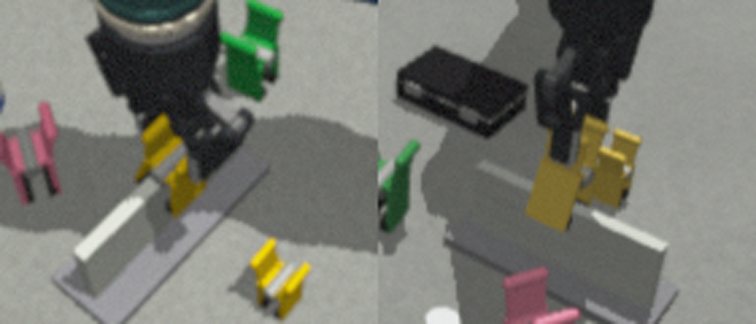

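The clip is tilting in the grip against the strip at low force, so I'll continue to about 30°.

Emit:
carry_out([
  [0,-0.02,0.009],
  [0,-0.039,0.018],
  [0,-0.057,0.03],
  [0,-0.075,0.043],
  [0,-0.075,0.043],
  [0,-0.075,0.043],
], spin=[0,0,0,0,0,0], fingers=40.5)

```text
time: 7.5
tool_pos: [0.5205, 0.1887, 0.1036]
orientation: [0.747, 0.665, 0.003, 0.001]
wrist_force: [4.0, -1.0, 5.3]
finger_gap: 0.0405
grasp_force: 16.2
```

Run:
```python
from h import *
go([])
A=[]
for n,b in(("side",(160,190,300,310)),("scene",(260,140,400,260))):
    i,P=cloud(n);A.append(i[b[1]:b[3],b[0]:b[2]]);hsv=cv2.cvtColor(i,cv2.COLOR_RGB2HSV)
    y=(abs(hsv[...,0].astype(int)-25)<7)&(hsv[...,1]>120)&(P[...,0]>.49)&(P[...,2]>.05)&(abs(P[...,1]-.18)<.06)
    k,l,st,ce=cv2.connectedComponentsWithStats(y.astype(np.uint8))
    for j in range(1,k):
        if st[j,4]>30:
            q=P[l==j];m=q.mean(0);w=np.linalg.svd(q-m,full_matrices=False)[2][2];w*=np.sign(w[0]+1e-9)
            print(n,st[j,4],m.round(3),"normal",w.round(3),"elev",np.degrees(np.arctan2(w[2],np.hypot(w[0],w[1]))).round(1),np.percentile(q,[2,98],0).round(3).tolist())
save(np.hstack(A),"pics/g3.png",s=2.7)
```

```text
t 7.5 pos [0.5205 0.1887 0.1036] az -6.69 zdir [ 0.006   0.0014 -1.    ] f [ 4.  -1.   5.3] gap 0.0405 grip 16.2
side 165 [0.548 0.193 0.102] normal [0.802 0.104 0.588] elev 36.0 [[0.507, 0.176, 0.068], [0.581, 0.207, 0.174]]
side 110 [0.521 0.196 0.092] normal [0.881 0.183 0.436] elev 25.8 [[0.501, 0.176, 0.054], [0.536, 0.206, 0.137]]
scene 541 [0.552 0.188 0.088] normal [0.608 0.475 0.636] elev 39.5 [[0.505, 0.166, 0.063], [0.581, 0.205, 0.124]]
```

View pics/g3.png

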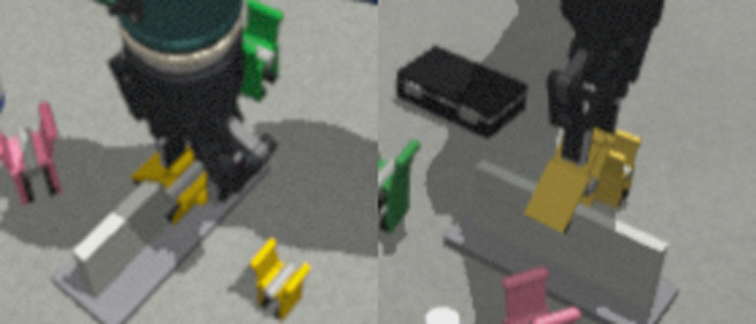

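Emit:
carry_out([
  [0,-0.006,-0.015],
  [0,-0.02,-0.04],
  [0,-0.04,-0.075],
  [0,-0.08,-0.14],
  [0,-0.1,-0.23],
  [0,-0.1,-0.33],
  [0,-0.1,-0.45],
  [0,-0.1,-0.45],
], spin=[0,0,0,0,0,0,0,0], fingers=40.8)

```text
time: 8.6
tool_pos: [0.4883, 0.1929, 0.2397]
orientation: [0.747, 0.665, 0.002, 0.0]
wrist_force: [-0.2, -0.2, -0.7]
finger_gap: 0.0408
grasp_force: 0.0
```

```bash
cat > clip.py <<'E'
from h import *
def clip(names=("side","scene"),pic=None):
    A=[];s=telemetry.read_state();p=s['tool_pos'];M=R.from_quat(s['orientation']).as_matrix()
    h=M[:,1]*np.sign(M[0,1]);h=np.array([h[0],h[1],0]);h/=np.linalg.norm(h);t=np.array([-h[1],h[0],0])
    for n in names:
        i,P=cloud(n);hsv=cv2.cvtColor(i,cv2.COLOR_RGB2HSV);Q=P-p
        y=(abs(hsv[...,0].astype(int)-25)<7)&(hsv[...,1]>120)&(np.linalg.norm(Q,axis=-1)<.11)
        u,v=np.where(y)[1],np.where(y)[0]
        if len(u): cx,cy=int(np.median(u)),int(np.median(v));A.append(cv2.resize(i[max(cy-70,0):cy+70,max(cx-80,0):cx+80],(400,350)))
        k,l,st,ce=cv2.connectedComponentsWithStats(y.astype(np.uint8))
        for j in range(1,k):
            if st[j,4]>25:
                q=Q[l==j];q=np.c_[q@h,q@t,q[:,2]];
                m=np.median(q,0)
                for _ in range(4):
                    w=np.linalg.svd(q-q.mean(0),full_matrices=False)[2][2];d=abs((q-q.mean(0))@w);q=q[d<max(.003,np.percentile(d,85))]
                w*=np.sign(w[0]);print(n,st[j,4],"mean(h,t,z)",q.mean(0).round(4),"n",w.round(3),"elev",np.degrees(np.arcsin(w[2])).round(1),"t",np.percentile(q[:,1],[3,97]).round(4))
                a=Q[l==j]; a=np.c_[a@h,a@t,a[:,2]]; print("   lowest/highest",a[a[:,2].argmin()].round(4),a[a[:,2].argmax()].round(4))
    if pic: save(np.hstack(A),pic)
E
python3 - <<'E'
from clip import *
go([]);clip(pic="pics/g4.png")
E
```

```text
t 8.6 pos [0.4883 0.1929 0.2397] az -6.63 zdir [ 0.0033  0.0019 -1.    ] f [-0.2 -0.2 -0.7] gap 0.0408 grip 0.0Traceback (most recent call last):
  File "<stdin>", line 2, in <module>
  File "clip.py", line 19, in clip
    if pic: save(np.hstack(A),pic)
                 ~~~~~~~~~^^^
    return _nx.concatenate(arrs, 1, dtype=dtype, casting=casting)
           ~~~~~~~~~~~~~~~^^^^^^^^^^^^^^^^^^^^^^^^^^^^^^^^^^^^^^^
ValueError: need at least one array to concatenate
```

The clip slipped out of the grip. I'll find it in the clouds.

Run:
```python
from h import *
A=[]
for n in("side","scene","wrist"):
    i,P=cloud(n);hsv=cv2.cvtColor(i,cv2.COLOR_RGB2HSV)
    np.savez("l_"+n,i=i,P=P)
    y=(abs(hsv[...,0].astype(int)-25)<7)&(hsv[...,1]>120)&(P[...,0]>.3)&(P[...,0]<1)&(abs(P[...,1])<.5)&(P[...,2]<.25)
    k,l,st,ce=cv2.connectedComponentsWithStats(y.astype(np.uint8))
    for j in range(1,k):
        if st[j,4]>25:
            q=P[l==j];w=np.linalg.svd(q-q.mean(0),full_matrices=False)[2][2]
            print(n,st[j,4],ce[j].round(),"n",w.round(2),np.percentile(q,[2,50,98],0).round(3).tolist())
    if n!="wrist": A.append((i[190:310,150:310] if n=="side" else i[140:260,250:410]))
save(np.hstack(A),"pics/lost.png",s=2.4)
```

```text
side 35 [328. 128.] n [-0.91 -0.29  0.31] [[0.502, -0.267, 0.152], [0.516, -0.21, 0.155], [0.533, -0.168, 0.157]]
side 255 [213. 242.] n [-0.96  0.14  0.24] [[0.564, 0.167, 0.076], [0.575, 0.182, 0.102], [0.583, 0.199, 0.124]]
side 294 [226. 256.] n [ 0.98 -0.17  0.1 ] [[0.532, 0.168, 0.041], [0.542, 0.188, 0.081], [0.552, 0.203, 0.124]]
side 143 [258. 288.] n [-0.99  0.01  0.12] [[0.449, 0.181, 0.01], [0.456, 0.195, 0.047], [0.463, 0.207, 0.065]]
side 116 [268. 297.] n [ 0.99 -0.11  0.11] [[0.425, 0.184, 0.007], [0.432, 0.2, 0.037], [0.439, 0.21, 0.066]]
scene 893 [333. 208.] n [-0.1  -0.99 -0.  ] [[0.431, 0.167, 0.007], [0.546, 0.19, 0.073], [0.587, 0.207, 0.122]]
wrist 503 [194. 166.] n [-0.98  0.13 -0.16] [[0.424, 0.183, 0.014], [0.431, 0.197, 0.048], [0.438, 0.208, 0.063]]
wrist 371 [219. 164.] n [ 0.95 -0.19 -0.23] [[0.447, 0.181, 0.007], [0.457, 0.196, 0.042], [0.463, 0.206, 0.063]]
wrist 999 [314. 175.] n [-0.99  0.03 -0.16] [[0.531, 0.168, 0.045], [0.539, 0.189, 0.118], [0.552, 0.202, 0.122]]
wrist 1534 [356. 178.] n [-0.96  0.14  0.24] [[0.564, 0.164, 0.069], [0.574, 0.182, 0.104], [0.583, 0.198, 0.122]]
```

View pics/lost.png

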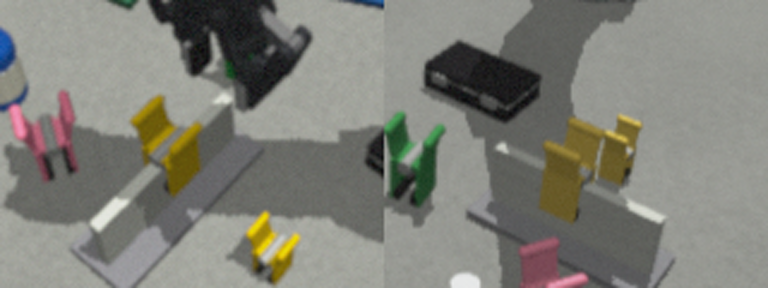

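It snapped back onto the rail and stands upright, about 6 mm lower, so nothing is lost. I'll regrip and tilt only about 20° this time. That stays inside the friction cone, and the 25 mm opening absorbs the remaining 10° at the slab.

Run:
```python
from h import *
go([(.562,.185,.19),(.562,.185,.088)],-6.4)
```

```text
t 8.85 pos [0.487  0.1916 0.2357] az -6.65 zdir [-0.0028 -0.0011 -1.    ] f [ 0.2  0.2 -0.3] gap 0.0408 grip 0.0
[0.0072, 0.2513, 0.1517]
[0.0076, 0.2522, 0.4917]
spin -0.0014
```

Emit:
carry_out([
  [0,0.1,0.0],
  [0,0.2,0.05],
  [0.007,0.251,0.15],
  [0.007,0.251,0.15],
  [0.007,0.251,0.15],
], spin=[0,0,0,0,0], fingers=70)

```text
time: 9.48
tool_pos: [0.5625, 0.1855, 0.1919]
orientation: [0.747, 0.665, -0.0, -0.0]
wrist_force: [0.7, -0.0, 0.5]
finger_gap: 0.0699
grasp_force: 0.0
```

Run:
```python
from h import *
go([(.562,.185,.088)],-6.4)
```

```text
t 9.47 pos [0.5625 0.1855 0.1919] az -6.64 zdir [-1.2e-03 -1.0e-04 -1.0e+00] f [ 0.7 -0.   0.5] gap 0.0699 grip 0.0
[-0.0018, -0.0011, 0.3465]
spin -0.0013
```

Emit:
carry_out([
  [0,0,0.12],
  [0,0,0.23],
  [-0.002,0,0.32],
  [-0.002,0,0.345],
  [-0.002,0,0.345],
], spin=[0,0,0,0,0])

```text
time: 10.1
tool_pos: [0.5633, 0.1851, 0.0894]
orientation: [0.747, 0.665, 0.0, 0.0]
wrist_force: [0.6, 0.1, 0.7]
finger_gap: 0.07
grasp_force: 0.0
```

Emit:
carry_out([
  [0,0,0],
  [0,0,0],
  [0,0,0],
  [0,0,0],
  [0,0,0],
], spin=[0,0,0,0,0], fingers=48)

```text
time: 10.72
tool_pos: [0.5635, 0.1851, 0.0889]
orientation: [0.747, 0.665, 0.001, 0.0]
wrist_force: [-1.0, 1.4, 3.8]
finger_gap: 0.0485
grasp_force: 10.2
```

Emit:
carry_out([
  [0,0,0],
  [0,0,0],
  [0,0,0],
  [0,0,0],
], spin=[0,0,0,0], fingers=42.5)

```text
time: 11.22
tool_pos: [0.5638, 0.185, 0.0891]
orientation: [0.747, 0.665, 0.001, 0.0]
wrist_force: [-0.9, 0.9, 6.0]
finger_gap: 0.0429
grasp_force: 12.5
```

Run:
```python
from h import *
go([])
```

```text
t 11.22 pos [0.5638 0.185  0.0891] az -6.66 zdir [ 1.5e-03  6.0e-04 -1.0e+00] f [-0.9  0.9  6. ] gap 0.0429 grip 12.5
```

Emit:
carry_out([
  [0,0,-0.05],
  [0,0,-0.098],
  [0,-0.02,-0.098],
  [0,-0.037,-0.098],
  [0,-0.058,-0.093],
  [0,-0.079,-0.087],
  [0,-0.1,-0.079],
  [0,-0.118,-0.069],
  [0,-0.118,-0.069],
  [0,-0.118,-0.069],
], spin=[0,0,0,0,0,0,0,0,0,0], fingers=42)

```text
time: 12.48
tool_pos: [0.5283, 0.1888, 0.1093]
orientation: [0.747, 0.665, 0.0, 0.0]
wrist_force: [4.6, 0.5, 1.5]
finger_gap: 0.0423
grasp_force: 11.1
```

Run:
```python
from clip import *
go([]);clip()
```

```text
t 12.47 pos [0.5283 0.1888 0.1093] az -6.67 zdir [ 7.e-04  2.e-04 -1.e+00] f [4.6 0.5 1.5] gap 0.0423 grip 11.1
side 164 mean(h,t,z) [0.0187 0.0051 0.0036] n [ 0.881 -0.272  0.386] elev 22.7 t [-0.0142  0.0155]
   lowest/highest [ 0.0472  0.0142 -0.0462] [-0.0154  0.0155  0.0804]
side 126 mean(h,t,z) [-0.0041  0.0087 -0.0159] n [0.867 0.405 0.291] elev 16.9 t [-0.0105  0.0149]
   lowest/highest [ 0.0256 -0.0039 -0.0672] [-0.0218  0.0108  0.0296]
side 129 mean(h,t,z) [-0.0716 -0.003  -0.0584] n [ 0.969  0.043 -0.243] elev -14.1 t [-0.0154  0.0084]
   lowest/highest [-0.0744  0.0072 -0.0806] [-0.0681 -0.0041 -0.0442]
scene 668 mean(h,t,z) [ 0.0018  0.005  -0.025 ] n [ 0.056  0.977 -0.206] elev -11.9 t [-0.0072  0.0151]
   lowest/highest [-0.0693  0.0051 -0.0852] [0.014  0.0111 0.0248]
```

Emit:
carry_out([
  [0,-0.002,-0.015],
  [0,-0.005,-0.03],
  [0,-0.011,-0.05],
  [0,-0.018,-0.075],
  [0,-0.025,-0.105],
  [0,-0.025,-0.14],
  [0,-0.025,-0.17],
  [0,-0.025,-0.17],
], spin=[0,0,0,0,0,0,0,0])

```text
time: 13.58
tool_pos: [0.521, 0.1899, 0.1612]
orientation: [0.747, 0.665, 0.001, 0.0]
wrist_force: [0.3, -0.5, -0.9]
finger_gap: 0.0424
grasp_force: 15.1
```

Run:
```python
from clip import *
go([]);clip()
```

```text
t 13.57 pos [0.521  0.1899 0.1612] az -6.67 zdir [ 1.6e-03  6.0e-04 -1.0e+00] f [ 0.3 -0.5 -0.9] gap 0.0424 grip 15.1
side 193 mean(h,t,z) [ 0.0217  0.0044 -0.0032] n [ 0.88  -0.269  0.392] elev 23.1 t [-0.0167  0.0158]
   lowest/highest [ 0.049   0.0152 -0.0482] [-0.0158  0.0162  0.0769]
side 140 mean(h,t,z) [-0.0024  0.0101 -0.0246] n [0.947 0.066 0.315] elev 18.3 t [-0.0003  0.0155]
   lowest/highest [ 0.0127  0.0144 -0.065 ] [-0.0217  0.0109  0.0364]
scene 616 mean(h,t,z) [ 0.0234  0.0006 -0.0225] n [0.392 0.86  0.328] elev 19.1 t [-0.015   0.0164]
   lowest/highest [ 0.0123  0.0172 -0.0681] [ 0.053  -0.0012  0.0478]
```

```bash
cat > prof.py <<'E'
from h import *
def prof(names=("side","scene","wrist"),dz=(-.075,.06),dh=(-.06,.075),tw=.03,step=.003):
    s=telemetry.read_state();p=s['tool_pos'];M=R.from_quat(s['orientation']).as_matrix()
    h=M[:,1]*np.sign(M[0,1]);h[2]=0;h/=np.linalg.norm(h);t=np.array([-h[1],h[0],0])
    nz=int((dz[1]-dz[0])/step);nh=int((dh[1]-dh[0])/step);g=[[' ']*nh for _ in range(nz)]
    for n in names:
        i,P=cloud(n);hsv=cv2.cvtColor(i,cv2.COLOR_RGB2HSV).astype(int);Q=P-p
        a=Q@h;b=Q@t;c=Q[...,2]
        m=(abs(b)<tw)&(c>dz[0])&(c<dz[1]-1e-6)&(a>dh[0])&(a<dh[1]-1e-6)
        for v,u in zip(*np.where(m)):
            H,S,V=hsv[v,u]
            ch='Y' if abs(H-25)<8 and S>110 else ('#' if V<70 else ('R' if (H<6 or H>174) and S>150 else ('g' if abs(H-75)<18 and S>30 else '.')))
            if ch=='R' and S<150: ch='.'
            r=nz-1-int((c[v,u]-dz[0])/step);k=int((a[v,u]-dh[0])/step)
            if g[r][k] in ' .#' : g[r][k]=ch
    for r in range(nz): print(f"{1000*(dz[1]-step*(r+.5)):6.1f} "+''.join(g[r]))
    print("h from",dh[0]*1000,"step",step*1000)
E
python3 - <<'E'
from prof import *
go([]);prof()
E
```

```text
t 13.68 pos [0.5204 0.1896 0.1602] az -6.67 zdir [-1.e-04 -1.e-04 -1.e+00] f [-0.4  0.3 -0.6] gap 0.0419 grip 15.1
  58.5  ####### ######           ###### #######     
  55.5  ##############           ########.####      
  52.5  .############            ############.      
  49.5   ############             ############      
  46.5   ############             ##########Y       
  43.5      #########             ########.         
  40.5        #######            ######.            
  37.5         ##.##Y            ##.#               
  34.5         ##..###           Y....##            
  31.5         ###.Y#            .#.####            
  28.5         ###.###         Y ...####            
  25.5         ##...#        YYYYY#.####            
  22.5         ###..#        YYYYY..#####           
  19.5         ###.Y.#       YYYYYY.####            
  16.5         ###..#        .YYYYY.####            
  13.5         ###.YYYY        YYY..##.#            
  10.5         ###.YYYYY       YYY..####            
   7.5         ###.YYYYYY      YYYY.##.             
   4.5           ..YYYYY       
[... 721 characters left out ...]
                YYYY         YYYYY        
 -40.5                     YYYY        #YYYYY       
 -43.5                     YYYY        #YYYYY       
 -46.5                     YYYY        YYYYYYY      
 -49.5                      YYY        ###YYY.      
 -52.5                      YYYY.       ##YYY       
 -55.5                      YYYYY        ##         
 -58.5                      YYYYY#                  
 -61.5                       YYY###                 
 -64.5                       YYY#Y.                 
 -67.5                       YYY#.                  
 -70.5                       ..Y                    
 -73.5                                              
h from -60.0 step 3.0
```

The profile shows the clip held at about 20 to 24° of tilt. The throat is at (h,z)=(13,-26) mm from the TCP and the jaws open about 21 mm. I'll carry it gently to the stand.

Emit:
carry_out([
  [0,0,-0.08],
  [0,0,-0.17],
  [0,0,-0.26],
  [-0.03,-0.01,-0.35],
  [-0.1,-0.02,-0.38],
  [-0.2,-0.04,-0.38],
  [-0.31,-0.06,-0.38],
  [-0.42,-0.08,-0.38],
  [-0.53,-0.1,-0.38],
  [-0.64,-0.1,-0.38],
  [-0.75,-0.1,-0.38],
  [-0.8,-0.1,-0.38],
], spin=[0,0,0,0,-0.01,-0.03,-0.05,-0.07,-0.09,-0.11,-0.13,-0.137])

```text
time: 15.32
tool_pos: [0.4623, -0.0473, 0.274]
orientation: [0.588, 0.809, -0.0, -0.0]
wrist_force: [0.7, -0.1, -1.1]
finger_gap: 0.0422
grasp_force: 15.1
```

Run:
```python
from h import *
go([(.4744,-.2369,.275),(.4744,-.2369,.2282)],18)
```

```text
t 15.32 pos [ 0.4623 -0.0473  0.274 ] az 17.9 zdir [-6.e-04 -5.e-04 -1.e+00] f [ 0.7 -0.1 -1.1] gap 0.0422 grip 15.1
[-0.6138, -0.1558, -0.0032]
[-0.6138, -0.1557, 0.1528]
spin -0.0006
```

Emit:
carry_out([
  [-0.1,-0.02,0],
  [-0.2,-0.05,0],
  [-0.32,-0.08,0],
  [-0.44,-0.11,0],
  [-0.54,-0.14,0],
  [-0.6,-0.155,0],
  [-0.612,-0.155,0],
  [-0.612,-0.155,0],
  [-0.612,-0.155,0],
], spin=[0,0,0,0,0,0,0,0,0])

```text
time: 16.45
tool_pos: [0.4756, -0.2329, 0.2742]
orientation: [0.587, 0.81, 0.0, -0.0]
wrist_force: [0.6, 0.2, -0.4]
finger_gap: 0.0425
grasp_force: 15.1
```

Run:
```python
from prof import *
go([(.4744,-.2369,.2282)],18);prof(dz=(-.15,.04),dh=(-.04,.09))
```

```text
t 16.45 pos [ 0.4756 -0.2329  0.2742] az 18.11 zdir [ 0.e+00  6.e-04 -1.e+00] f [ 0.6  0.2 -0.4] gap 0.0425 grip 15.1
[-0.0115, -0.008, 0.1532]
spin 0.0006
  38.5  .#...Y#            .#.####                
  35.5   ....Y#           #...###                 
  32.5  ###.#.#           #..####                 
  29.5  ###.#Y          YY#Y.####                 
  26.5  ###...#        YYYYY.#####                
  23.5  ###.#.        YYYYYY.####                 
  20.5  ###...#       YYYYYY..###                 
  17.5  ###.#.YY      . YYY..####                 
  14.5  ###.#YYY        .YYY..###                 
  11.5  ##..YYYYY       YYYY..###                 
   8.5   #..YYYYYY      YYYY.##                   
   5.5    ..Y.YYY        YYYYY.                   
   2.5         YYY       YYYY.                    
  -0.5         YYY        YYYY                    
  -3.5         YYY        YYYYY                   
  -6.5          YYYY       YYYY                   
  -9.5          YYYY   ..YYYYYYY                  
 -12.5           YYYY ...YYYYYYYY                 
 -15.5           YYYY Y..Y
[... 1590 characters left out ...]
               
-111.5                                            
-114.5                             Y              
-117.5                            YY.             
-120.5                           RYYgg            
-123.5                           RYYggg           
-126.5                          RRR ggg           
-129.5                          RR. gggg          
-132.5                               gggg         
-135.5                               gggg         
-138.5                                gggg        
-141.5                                 ggg        
-144.5                                 ggggg      
-147.5    #.###            ######      ggggg      
h from -40.0 step 3.0
```

Emit:
carry_out([
  [-0.006,-0.005,0.08],
  [-0.012,-0.01,0.15],
  [-0.012,-0.01,0.163],
  [-0.012,-0.001,0.179],
  [-0.012,0.008,0.194],
  [-0.012,0.018,0.212],
  [-0.012,0.028,0.229],
  [-0.012,0.028,0.229],
  [-0.012,0.028,0.229],
], spin=[0,0,0,0,0,0,0,0,0])

```text
time: 17.73
tool_pos: [0.4845, -0.2352, 0.2055]
orientation: [0.588, 0.809, -0.0, 0.0]
wrist_force: [1.1, -0.0, -0.7]
finger_gap: 0.042
grasp_force: 15.1
```

Run:
```python
from prof import *
go([(.5158,-.2235,.150)],18);prof(dz=(-.09,.03),dh=(-.03,.07),step=.0025)
```

```text
t 17.73 pos [ 0.4845 -0.2352  0.2055] az 17.99 zdir [ 0.e+00 -1.e-04 -1.e+00] f [ 1.1 -0.  -0.7] gap 0.042 grip 15.1
[0.0048, 0.1113, 0.1852]
spin -0.0
  28.7 ....            Y  .g..#####            
  26.2 ..#.#          YYYY Y..##g#             
  23.8 ..#.#         YYYYYYg..####             
  21.2 #.#.#         YYYYYY...####             
  18.8 ..#.#         YYYYYYY..####             
  16.2 ...Y#           .YYY.Y.##g #            
  13.7 ..#YYYYY          YYY..##g#             
  11.2 ...YYYYY         YYYY.Y.##              
   8.7 #.#YYYYYY        YYYY..##               
   6.2 ..YYYYYY         YYYYY.##               
   3.8 .   ..YYY         YYYY...               
   1.2      .YYY Y       YYY..                 
  -1.3       YYY          YYYY                 
  -3.8       YYYY         YYYYY                
  -6.2       YYYYY        YYYYY                
  -8.8        YYYY     ..  YYYY                
 -11.3        YYYY     ..YYYYYYYY              
 -13.8         YYYY   ...YYYYYYYYY             
 -16.2         .YYYY Y...YYYYYYYYYY            
 -18.8          YYYYYY....YY.YYYYY  
[... 677 characters left out ...]
      
 -56.3              YYYYYY##   RY Ygg.         
 -58.8               YYY####  RRR  gggg        
 -61.2               YYY#Y#.  RRR  gggg        
 -63.8               .YYYY#   ..    gggg       
 -66.2                YYY#.         gggg       
 -68.8                Yg             gggg      
 -71.3                .               ggg      
 -73.8                                ggggg    
 -76.2                                gggg     
 -78.8                                ggggg    
 -81.2                                  gggg   
 -83.8                                  ggggg  
 -86.3                                   gggg  
 -88.8                                    gggg 
h from -30.0 step 2.5
```

Emit:
carry_out([
  [0.005,0.009,0],
  [0.005,0.018,0.016],
  [0.005,0.027,0.032],
  [0.005,0.037,0.048],
  [0.005,0.046,0.063],
  [0.005,0.046,0.063],
  [0.005,0.046,0.063],
], spin=[0,0,0,0,0,0,0])

```text
time: 18.75
tool_pos: [0.4971, -0.2295, 0.1866]
orientation: [0.588, 0.809, -0.0, 0.0]
wrist_force: [-0.2, -0.2, -1.6]
finger_gap: 0.0421
grasp_force: 15.1
```

Run:
```python
from prof import *
go([(.5158,-.2235,.150)],18);prof(dz=(-.075,.03),dh=(-.03,.06),step=.0025)
```

```text
t 18.75 pos [ 0.4971 -0.2295  0.1866] az 17.99 zdir [ 0.e+00 -1.e-04 -1.e+00] f [-0.2 -0.2 -1.6] gap 0.0421 grip 15.1
[-0.0003, 0.0654, 0.1221]
spin -0.0001
  28.7 ..#.##          YY  g..###          
  26.2 #.#.##         YYYY Y..####         
  23.8 ..#..          YYYYYg..#####        
  21.2 ....#         YYYYYYY..###          
  18.8 ...Y.#        YYYYY gY.##g#         
  16.2 .....           . YYgY.##g#         
  13.7 ..#YYYYY          YYY..###          
  11.2 #.YYYYYYY        YYYY..###          
   8.7 ..#YYYYY         YYYY..###          
   6.2 ..#YYYYY         YYYYY...           
   3.8 .    .YYY         YYY...            
   1.2       YYY Y       YYYYY             
  -1.3       YYYY        YYYYY             
  -3.8       YYYY         YYYYY            
  -6.2       YYYY         YYYYY            
  -8.8        YYYY        YYYYY            
 -11.3        .YYYY    ..YYYYYYY           
 -13.8         YYYYY  ...YYYYYYYY          
 -16.2         .YYYYYY...YYYYYYYYY         
 -18.8          YYYYYY....YYYYYYYYY        
 -21.3           YYYYY....Y..YYYYYY        
 -23.8           YY
[... 226 characters left out ...]
 .YYgg  YYYYYY    
 -38.8            YYYY   RR. ggg  YYYYY    
 -41.3             YYYY  RR. gggg YYYYYY   
 -43.8             YYYY  RR   ggggYYYYYYYY 
 -46.2             YYYY        gggg#YYYYY  
 -48.8              YYY        gggg##YYYY. 
 -51.3              YYYY#.      gggg#gYYY  
 -53.8              YYYY#R      ggg##gg.   
 -56.3              YYYY.#      gggg #     
 -58.8               YY##R       gggg      
 -61.2               YYY#.        gggg     
 -63.8               .YY##.       ggggg    
 -66.2                YY##.        gggg    
 -68.8                g #           gggg   
 -71.3                .g            ggggg  
 -73.8                               gggg  
h from -30.0 step 2.5
```

Emit:
carry_out([
  [0,0.008,0],
  [0,0.012,0.0085],
  [0,0.012,0.0085],
], spin=[0,0,0])

```text
time: 19.27
tool_pos: [0.5005, -0.2281, 0.1838]
orientation: [0.588, 0.809, -0.0, -0.0]
wrist_force: [-0.8, 0.1, -1.3]
finger_gap: 0.0419
grasp_force: 15.1
```

Emit:
carry_out([
  [0,0.005,0.0085],
  [0,0.005,0.0085],
], spin=[0,0])

```text
time: 19.52
tool_pos: [0.5019, -0.2278, 0.1814]
orientation: [0.588, 0.809, -0.0, -0.0]
wrist_force: [-1.1, 0.7, -0.2]
finger_gap: 0.0423
grasp_force: 15.8
```

Run:
```python
from prof import *
go([(.5158,-.2235,.150)],18);prof(dz=(-.065,.03),dh=(-.03,.06),step=.0025)
```

```text
t 19.52 pos [ 0.5019 -0.2278  0.1814] az 18.0 zdir [-2.e-04 -0.e+00 -1.e+00] f [-1.1  0.7 -0.2] gap 0.0423 grip 15.8
[-0.0006, 0.0484, 0.1048]
spin 0.0
  28.7 ..#.#            Y  Y..####         
  26.2 ..#.#          YYYY Y..#####        
  23.8 ..#.           YYYY.g..####         
  21.2 #.#.#         YYYYYYg..####         
  18.8 ...Y#         YYYYYYg..####         
  16.2 ..#.#          Y.YYYg..##g#         
  13.7 ..#YYYYY         YYYg..##g          
  11.2 ...YYYYY         YYYY..####         
   8.7 ..#YYYYY         YYYY..###          
   6.2 ..#YYYYY         YYYY...#.          
   3.8  ....YYYY         YYYY.             
   1.2       YYYY        YYYY              
  -1.3      YYYY         YYYY              
  -3.8       YYYYY        YYYYY            
  -6.2      .YYYYY        YYYYY            
  -8.8        YYYY        YYYYYY           
 -11.3        YYYYY    ..YYYYYYY           
 -13.8         YYYY  .Y..YYYYYYYY          
 -16.2         YYYYYY....YYYYYYYY.         
 -18.8          YYYYYY....YY.YYYYY         
 -21.3           YYYYY......gYYYYYYY       
 -23.8           YYYY........ YYYYY        
 -26.3           YYYY gg.YY#. .YYYYY       
 -28.8           .YYY  gYYYg.  .YYYYYY     
 -31.2            YYY   YYYggg  YYYYY      
 -33.8            YYYY.RRY gggg  YYYYY     
 -36.3            YYYY RRY ggg   YYYYY     
 -38.8             YYY R.  gggg.  YYYYYY   
 -41.3             YYYY     gggg  YYYYYY   
 -43.8             YYY.      gggg#YYYYYYY  
 -46.2             YYYY      .ggggggYYYYYY 
 -48.8             .YYY       ggggYg#YYYY. 
 -51.3              YYY.       gg.gg#YYY.  
 -53.8              YYY.       ggggg#g#g   
 -56.3              YYYR        ggggg      
 -58.8               YYY         ggg       
 -61.2               YYY         ggggg     
 -63.8               YYY          ggg      
h from -30.0 step 2.5
```

Emit:
carry_out([
  [0,0.003,0.0055],
  [0,0.005,0.0085],
  [0,0.005,0.0085],
], spin=[0,0,0])

```text
time: 20.05
tool_pos: [0.5034, -0.2274, 0.1791]
orientation: [0.588, 0.809, -0.0, 0.0]
wrist_force: [-1.2, 1.0, 3.3]
finger_gap: 0.0421
grasp_force: 17.1
```

Run:
```python
from h import *
for _ in range(3): go([]);optics.snapshot("side")
```

```text
t 20.05 pos [ 0.5034 -0.2274  0.1791] az 18.0 zdir [ 0. -0. -1.] f [-1.2  1.   3.3] gap 0.0421 grip 17.1
t 20.1 pos [ 0.5034 -0.2274  0.1791] az 17.99 zdir [ 1.e-04 -1.e-04 -1.e+00] f [-1.1 -0.2  2.3] gap 0.0422 grip 17.1
t 20.15 pos [ 0.5034 -0.2274  0.1791] az 18.0 zdir [ 2.e-04 -1.e-04 -1.e+00] f [-1.6 -0.3  3.3] gap 0.0423 grip 17.1
```

Emit:
carry_out([
  [0,0,0],
  [0,0,0],
], spin=[0,0], fingers=43)

```text
time: 20.45
tool_pos: [0.5035, -0.2273, 0.179]
orientation: [0.588, 0.809, 0.0, 0.0]
wrist_force: [-0.9, -0.1, 3.5]
finger_gap: 0.0432
grasp_force: 16.6
```

Run:
```python
from prof import *
go([(.5158,-.2235,.150)],18);prof(dz=(-.065,.03),dh=(-.03,.06),step=.0025)
```

```text
t 20.45 pos [ 0.5035 -0.2273  0.179 ] az 18.0 zdir [ 3.e-04 -1.e-04 -1.e+00] f [-0.9 -0.1  3.5] gap 0.0432 grip 16.6
[-0.0006, 0.0428, 0.0968]
spin 0.0
  28.7 ..Y..            Y  YY.#####        
  26.2 ..#Y.           YYYYY..Y###         
  23.8 ..#Y#          YYYYYYY.####         
  21.2 ..#Y#          YYYYYg..####         
  18.8 ..#Y#          YYYYYY..#####        
  16.2 ..#.Y            YYYg..##g##        
  13.7 ..YYYYY           YYg#.##g#         
  11.2 ...YYYYY         YYYYY.##g#         
   8.7 ..YYYYYY         YYYY..##Y          
   6.2 ..YYYYYY          YYYY..#           
   3.8     .YY Y         YYYY...           
   1.2      .YYY         YYYY              
  -1.3      YYYY.         YYYYY            
  -3.8      .YYYY         YYYYY            
  -6.2       YYYYY        YYYYYY           
  -8.8        YYYY     . .YYYYYY           
 -11.3        YYYY.    ..YYYYYYY           
 -13.8         YYYY  ....YYYYYYYY          
 -16.2         .YYYYYY...YYYYYYYYY         
 -18.8          YYYYYY....Yg YYYYY         
 -21.3          YYYYYY.......gYYYY         
 -23.8           YYYY....Y..  gYYYYY       
 -26.3           YYYY..gYY..g YYYYYY       
 -28.8           YYYY  .YYggg  YYYYY       
 -31.2            YYY  RR gggg YYYYYY      
 -33.8            YYYYRRR  ggg  YYYYYY     
 -36.3            YYYYR.   ggg   YYYYYY    
 -38.8            YYYY.     ggg   YYYYY    
 -41.3             YYY.      ggg. YYYYYY   
 -43.8             YYY       gggg.YYYYYY   
 -46.2             YYY.       ggggYYYYYYY  
 -48.8              YYY       gggg##gYYYY  
 -51.3              YYY.       ggggg#YYY.  
 -53.8              YYY.       gggg##g.    
 -56.3              .YY.        ggggg      
 -58.8               YY.         ggg       
 -61.2               YY.         gggg      
 -63.8               YY.          gggg     
h from -30.0 step 2.5
```

Emit:
carry_out([
  [0,-0.005,0],
  [0,-0.01,0],
  [0,-0.016,0],
  [0,-0.016,0],
], spin=[0,0,0,0])

```text
time: 21.1
tool_pos: [0.4984, -0.229, 0.1787]
orientation: [0.588, 0.809, -0.0, -0.0]
wrist_force: [-0.4, 0.4, 0.5]
finger_gap: 0.043
grasp_force: 15.4
```

Run:
```python
from prof import *
go([(.5158,-.2235,.150)],18);prof(dz=(-.065,.03),dh=(-.03,.06),step=.0025)
```

```text
t 21.1 pos [ 0.4984 -0.229   0.1787] az 17.97 zdir [-5.e-04 -0.e+00 -1.e+00] f [-0.4  0.4  0.5] gap 0.043 grip 15.4
[-0.0004, 0.0607, 0.0956]
spin -0.0001
  28.7 .....           Y Y Y..####         
  26.2 ..#.#           YYYYg..##g#         
  23.8 ..#.#          YYYYYYY.##g##        
  21.2 ..#..          YYYYYY..####         
  18.8 ..#Y#          YYYYYY...####        
  16.2 ..#Y.Y          Y YYg...#g#         
  13.7 ..#YYYY           YYY...#g#         
  11.2 ..YYYYYY         YYYY...#g          
   8.7 ..YYYYYYY        YYYYY..g#          
   6.2 ..YYYYYY          YYYY..#           
   3.8  .  .YYY          YYYY...           
   1.2      YYYY         YYYYY             
  -1.3      YYYY          YYYY             
  -3.8       YYYY         YYYY             
  -6.2       YYYY.        YYYYY            
  -8.8        YYYY       . YYYY            
 -11.3        YYYY    ...YYYYYYY           
 -13.8         YYYY   ...YYYYYYYY          
 -16.2         .YYYY Y...YYYYYYYYY         
 -18.8          YYYYYY....YY.YYYYY         
 -21.3          .YYYYY.......YYYYY         
 -23.8           YYYYY.....YY YYYYYY       
 -26.3           YYYY ...gYYY.ggYYYY       
 -28.8           YYYY. ...Y gggYYYYY Y     
 -31.2            YYYY   RR ggggYYYYYY     
 -33.8            YYY   RRR  ggggYYYY      
 -36.3            YYYY  ..    gggYYYYYY    
 -38.8             YYY        ggg YYYYY    
 -41.3             YYY         ggggYYYYY   
 -43.8             YYYY        ggggYYYYYY  
 -46.2              YYY         gggYYYYYY  
 -48.8              YYY          gggYYYYY  
 -51.3              YYYY..       ggg#gYY.  
 -53.8              YYYY#R        ggg#g.   
 -56.3               YYY#R        gggg g   
 -58.8               YY##.         gggg    
 -61.2               YYY#.         ggggg   
 -63.8               YY#Y.         ggggg   
h from -30.0 step 2.5
```

The far jaw now lies flush and parallel on the glass with no wedging, so I'll press down along the slab.

Emit:
carry_out([
  [0,0.003,0.0045],
  [0,0.005,0.009],
  [0,0.005,0.009],
], spin=[0,0,0])

```text
time: 21.62
tool_pos: [0.5, -0.2285, 0.1762]
orientation: [0.588, 0.809, -0.0, -0.0]
wrist_force: [-1.8, -1.4, 2.8]
finger_gap: 0.0429
grasp_force: 16.5
```

Emit:
carry_out([
  [0,0.002,0.003],
  [0,0.003,0.006],
  [0,0.003,0.006],
], spin=[0,0,0], fingers=43.2)

```text
time: 22.0
tool_pos: [0.501, -0.2282, 0.1745]
orientation: [0.588, 0.809, -0.0, -0.0]
wrist_force: [-3.8, -1.7, 3.9]
finger_gap: 0.0434
grasp_force: 17.0
```

Run:
```python
from prof import *
go([(.5158,-.2235,.150)],18);prof(dz=(-.065,.03),dh=(-.03,.06),step=.0025)
```

```text
t 22.0 pos [ 0.501  -0.2282  0.1745] az 17.99 zdir [-2.e-04 -1.e-04 -1.e+00] f [-3.8 -1.7  3.9] gap 0.0434 grip 17.0
[-0.0005, 0.0518, 0.0816]
spin -0.0
  28.7 ..#.#           YYY g..####         
  26.2 ..#Y           YYYYYY..####         
  23.8 ...Y#          YYYYYY..####         
  21.2 ..#Y##         YYYYYY...#g##        
  18.8 ..#.           YYYYYg...#g.#        
  16.2 ..Y.#             YYgY.##g##        
  13.7 ..#YYYY           YYY..####         
  11.2 ..YYYYYY         YYYYY..g#          
   8.7 ..YYYYYY         YYYYYY##Y          
   6.2 ..YYYYYY          YYY.YY            
   3.8  ..YYYYY          YYYYY..           
   1.2       YYY         YYYYY             
  -1.3      YYYY          YYYYY            
  -3.8       YYYY         YYYYY            
  -6.2       YYYY         YYYYY            
  -8.8        YYYY      .YYYYYYY           
 -11.3        YYYYY   ...YYYYYYY           
 -13.8         YYYY  ....YYYYYYYY          
 -16.2        .YYYYYYY...YYYYYYYY          
 -18.8          YYYYYY....YYYYYYYY         
 -21.3          .YYYYY...YYY.YYYYYY        
 -23.8           YYYYY...YYggYYYYYY        
 -26.3           YYYY ..gR ggggYYYYYY      
 -28.8           YYYY  RRR  gggYYYYY       
 -31.2            YYY  RR.  gggggYYYYY     
 -33.8            YYYY       gggYYYYY      
 -36.3            YYYY       ggggYYYYY     
 -38.8            YYYY        gggYYYYYY    
 -41.3             YYYY       .gggYYYYY    
 -43.8             YYYY        ggggYYYY    
 -46.2             YYYY         gggYYYYYY  
 -48.8              YYY         ggggYYYYY  
 -51.3              YYY.         gggggYY.  
 -53.8              YYYY.         ggY. .   
 -56.3               YY#R         gggg     
 -58.8               YYY.          gggg    
 -61.2               YYY.         ggggg    
 -63.8               .YY.           gggg   
h from -30.0 step 2.5
```

Emit:
carry_out([
  [0,0.001,0.002],
  [0,0.002,0.004],
  [0,0.002,0.004],
], spin=[0,0,0], fingers=44)

```text
time: 22.52
tool_pos: [0.5018, -0.2279, 0.1734]
orientation: [0.588, 0.809, 0.0, 0.0]
wrist_force: [-4.2, -0.6, 4.1]
finger_gap: 0.0441
grasp_force: 15.3
```

Emit:
carry_out([
  [0,0.002,0.003],
  [0,0.002,0.003],
], spin=[0,0])

```text
time: 22.78
tool_pos: [0.5023, -0.2278, 0.1726]
orientation: [0.588, 0.809, 0.0, 0.0]
wrist_force: [-5.4, -1.3, 5.4]
finger_gap: 0.0439
grasp_force: 15.6
```

Emit:
carry_out([
  [0,0,0],
  [0,0,0],
  [0,0,0],
], spin=[0,0,0], fingers=47)

```text
time: 23.15
tool_pos: [0.5029, -0.2276, 0.1726]
orientation: [0.588, 0.809, 0.0, 0.001]
wrist_force: [-1.8, -0.1, 5.1]
finger_gap: 0.047
grasp_force: 12.2
```

Run:
```python
from prof import *
go([(.5158,-.2235,.150)],18);prof(dz=(-.065,.03),dh=(-.03,.06),step=.0025)
```

```text
t 23.15 pos [ 0.5029 -0.2276  0.1726] az 18.01 zdir [ 1.3e-03 -1.0e-04 -1.0e+00] f [-1.8 -0.1  5.1] gap 0.047 grip 12.2
[-0.0003, 0.0451, 0.0754]
spin 0.0
  28.7 .#Y#            YYYYYYY.####        
  26.2 ..Y#            YYYYYY..##.#        
  23.8 .#. #           YYYYYg..####        
  21.2 ...#            YYYYYg..##g#        
  18.8 .#Y##              YYg..####        
  16.2 .#Y#YY            YYYg..##g #       
  13.7 .#YYYYY           YYYY..##g#        
  11.2 ..YYYYY           YYYY..###         
   8.7 .#YYYYYY          YYYY..YY#         
   6.2 ..YYYYY            YYYYY.Y          
   3.8 ..   YYY           YYYYY.           
   1.2      YYYY          YYYYY            
  -1.3      YYYYY          YYYY            
  -3.8      YYYYY          YYYY            
  -6.2       YYYYY    . .. YYYYY           
  -8.8       .YYYY.   ...YYYYYYY           
 -11.3        .YYYYY ....YYYYYYYY          
 -13.8         YYYYYYY...YYYYYYYY          
 -16.2          YYYYYY...YYYYYYYYY         
 -18.8          YYYYYY..YYY. YYYYYY        
 -21.3           YYYYYY.YYggg YYYYY        
 -23.8           YYYY .gYYggg gYYYY        
 -26.3           YYYY RRY .gggYYYYYY       
 -28.8            YYY RR.  ggYgYYYYY       
 -31.2            YYYY      ggggYYYYY      
 -33.8            YYYYY      gggYYYYYY     
 -36.3             YYYY      ggg YYYYY     
 -38.8             .YY.       gggYYYYYY    
 -41.3              YYY       ggggYYYYY    
 -43.8              YYY.       ggg#YYYYY   
 -46.2              YYY.       ggggYYYYY   
 -48.8               YYY        gggYggYY.  
 -51.3               YYY         gggYYY.   
 -53.8               YYY         gggg      
 -56.3                YY          gggg     
 -58.8                YY          gggg     
 -61.2                 Y           gggg    
 -63.8                 Y            gggg   
h from -30.0 step 2.5
```

Emit:
carry_out([
  [0,-0.005,0],
  [0,-0.01,0],
  [0,-0.01,0],
], spin=[0,0,0], fingers=51)

```text
time: 23.68
tool_pos: [0.5009, -0.2281, 0.1727]
orientation: [0.588, 0.809, 0.001, 0.001]
wrist_force: [4.1, 1.4, 1.0]
finger_gap: 0.051
grasp_force: 8.7
```

Run:
```python
from prof import *
go([(.5158,-.2235,.150)],18);prof(dz=(-.065,.03),dh=(-.03,.06),step=.0025)
```

```text
t 23.68 pos [ 0.5009 -0.2281  0.1727] az 18.04 zdir [ 0.003 -0.    -1.   ] f [4.1 1.4 1. ] gap 0.051 grip 8.7
[-0.0008, 0.0518, 0.0757]
spin 0.0002
  28.7 #..             YYYYYY...###        
  26.2 #.#             YYYYYY#..###        
  23.8 .Y#              YYYYg#..####       
  21.2 #.Y                YYgY..####       
  18.8 ..#               YYYY..g###        
  16.2 .YYYYYY           YYYY...####       
  13.7 #YYYYYY            YYYY..g##        
  11.2 .YYYYYY            YYYY..###        
   8.7 #YYYYYY            YYYYYY##         
   6.2 #YYYYYY            YYYYY..          
   3.8     YYYY.           YYYY .          
   1.2     YYYYY           YYYY            
  -1.3      YYYYY      .   YYYYY           
  -3.8       YYYYY    ...YYYYYYY           
  -6.2        YYYYY  ....YYYYYYYY          
  -8.8        YYYYY YY...YYYYYYYY          
 -11.3         YYYYYYY....YYYYYYYY         
 -13.8          YYYYYY....YggYYYYYY        
 -16.2          .YYYYY.....Y..YYYYY        
 -18.8           YYYY .ggYYY. YYYYY        
 -21.3            YYY  .gYYggg YYYYY       
 -23.8            YYYY  .Y ggggYYYYY       
 -26.3             YYYYRRR  gggYYYYYY      
 -28.8             YYYYRR.  ggg YYYYY      
 -31.2             .YYYY.    gggYYYYYY     
 -33.8              YYY.     ggggYYYYY     
 -36.3              YYYY.     ggg#YYYY     
 -38.8               YYY      gggYYYYYYY   
 -41.3                YY       ggggYYYYY   
 -43.8                YY.      ggggYYYY.   
 -46.2                YYY       ggggYYY..  
 -48.8                 YY        gggY.Y    
 -51.3                 YY        gggg      
 -53.8                  Y         gggg     
 -56.3                            gggg     
 -58.8                             gggg    
 -61.2                             gggg g  
 -63.8                              ggggg  
h from -30.0 step 2.5
```

Emit:
carry_out([
  [0,0.003,0.006],
  [0,0.006,0.012],
  [0,0.006,0.012],
], spin=[0,0,0], fingers=50)

```text
time: 24.2
tool_pos: [0.5012, -0.2283, 0.1692]
orientation: [0.588, 0.809, 0.0, 0.0]
wrist_force: [2.1, 1.2, 5.4]
finger_gap: 0.05
grasp_force: 11.6
```

Run:
```python
from prof import *
go([(.5158,-.2235,.150)],18);prof(dz=(-.065,.03),dh=(-.03,.06),step=.0025)
```

```text
t 24.2 pos [ 0.5012 -0.2283  0.1692] az 17.99 zdir [ 4.e-04 -2.e-04 -1.e+00] f [2.1 1.2 5.4] gap 0.05 grip 11.6
[0.0001, 0.051, 0.064]
spin -0.0001
  28.7 ...             YYYYYYY..####       
  26.2 ..Y#            YYYYYY#..###        
  23.8 ..#               YYYg#..###        
  21.2 .Y##               YYY#..##g        
  18.8 .Y#               YYYY...####       
  16.2 ..YYYY            YYYYY..##g#       
  13.7 .YYYYYY           YYYY....##        
  11.2 .YYYYY Y           YYYY..#gg        
   8.7 .YYYYYYY           YYYYY.##         
   6.2 .Y.YYYY            YYYY.Y..         
   3.8     YYYYY           YYYY..          
   1.2     YYYYYY          YYYY            
  -1.3      YYYYY          YYYYY           
  -3.8      YYYYY      ...YYYYYY           
  -6.2        YYYYY   ...YYYYYYYY          
  -8.8        YYYYY  Y...YYYYYYYY          
 -11.3         YYYYYYY....YYYYYYYY         
 -13.8          YYYYYY....Yg.YYYYYY        
 -16.2           YYYYY...YYgg YYYYY        
 -18.8           YYYYY.ggYYgg.gYYYYY       
 -21.3            YYYY .RR ggggYYYYY       
 -23.8            YYYY RRR ggggYYYYYY      
 -26.3             YYYYR..  ggggYYYYY      
 -28.8             YYYY     gggggYYYY      
 -31.2              YYYY     ggg YYYYY     
 -33.8              YYY.      ggggYYYYY    
 -36.3               YYY.      gggYYYYY    
 -38.8               YYY       gggYYYYYY   
 -41.3               YYY.       gggYYYYY.  
 -43.8                YY.       ggggYYYY   
 -46.2                YY.        ggggYY..  
 -48.8                 Y.         ggg.     
 -51.3                 Y.         ggg.     
 -53.8                  Y          ggg     
 -56.3                             ggggg   
 -58.8                             gggg    
 -61.2                              gggg   
 -63.8                               gggg  
h from -30.0 step 2.5
```

Emit:
carry_out([
  [0,0.002,0.005],
  [0,0.004,0.01],
  [0,0.004,0.01],
], spin=[0,0,0])

```text
time: 24.72
tool_pos: [0.5025, -0.2279, 0.1667]
orientation: [0.588, 0.809, 0.0, 0.0]
wrist_force: [1.5, 1.9, 8.7]
finger_gap: 0.0503
grasp_force: 12.4
```

Run:
```python
from prof import *
go([(.5158,-.2235,.150)],18);prof(dz=(-.055,.03),dh=(-.03,.06),step=.0025)
```

```text
t 24.73 pos [ 0.5025 -0.2279  0.1667] az 17.99 zdir [ 8.e-04 -1.e-04 -1.e+00] f [1.5 1.9 8.7] gap 0.0503 grip 12.4
[0.0002, 0.0466, 0.0558]
spin -0.0001
  28.7 .###            YYYYYY...####       
  26.2 ..##             YYYYY...##.#       
  23.8 .#Y                YYg...##g#       
  21.2 .Y#               YYYY...###        
  18.8 .Y#YYY            YYYY...##g#       
  16.2 .YYYYY            YYYYY..g#g        
  13.7 .YYYYYY            YYYY..#g#        
  11.2 .YYYYYYY           YYYY..#g         
   8.7 .YYYYYY            YYYYY..          
   6.2     YYYY.           YYYY..          
   3.8     YYYYY           YYYY            
   1.2     YYYYYY         .YYYY            
  -1.3       YYYYYY   ....YYYYYY           
  -3.8        YYYY    ...YYYYYYYY          
  -6.2       .YYYYY  ....YYYYYYYYY         
  -8.8         YYYYYY....YYY.YYYYY         
 -11.3          YYYYYY..YYY..YYYYY         
 -13.8          YYYYYY..YYggg YYYYY        
 -16.2           YYYYY.gR. ggggYYYY        
 -18.8            YYY  RY. ggggYYYYY       
 -21.3            YYYY R.  gggggYYYYY      
 -23.8             YYYY     ggggYYYYYY     
 -26.3             YYYY      gggYYYYYY     
 -28.8              YYY      ggggYYYYY     
 -31.2              YYY.      gggYYYYYY    
 -33.8              .YYY       gggYYYYYY   
 -36.3               YYY       gggYYYYYYY  
 -38.8               YYY        ggggYYYY   
 -41.3                YY        ggg#gYYYY  
 -43.8                YY        gggggYY..  
 -46.2                 Y          ggg.     
 -48.8                 .          ggggg    
 -51.3 .Y.             YYYYYYY..##ggggg    
h from -30.0 step 2.5
```

Emit:
carry_out([
  [0,0.002,0.004],
  [0,0.002,0.004],
  [0,0.002,0.004],
], spin=[0,0,0], fingers=51.5)

```text
time: 25.25
tool_pos: [0.5023, -0.228, 0.1652]
orientation: [0.588, 0.809, -0.0, -0.0]
wrist_force: [-0.6, 1.7, 8.8]
finger_gap: 0.0515
grasp_force: 10.8
```

Run:
```python
from prof import *
go([(.5158,-.2235,.150)],18);prof(dz=(-.05,.03),dh=(-.03,.06),step=.0025)
```

```text
t 25.25 pos [ 0.5023 -0.228   0.1652] az 17.96 zdir [-6.e-04 -2.e-04 -1.e+00] f [-0.6  1.7  8.8] gap 0.0515 grip 10.8
[0.0004, 0.0474, 0.0508]
spin -0.0002
  28.7 #Y.             YYYYY#Y..##.#       
  26.2 #Y.             YYYYY#gY.####       
  23.8 ###                YY#g..####       
  21.2 .YY               YYYYg..##.#       
  18.8 ..##              YYY#g..#####      
  16.2 .YYYYY            YYYYg..####       
  13.7 .YYYYYY            YYYY..g#g        
  11.2 #YYYYY             YYYY..###        
   8.7 #YYYYYY            YYYY..#Y         
   6.2 .YY.YYYY            YYYYYY.         
   3.8     YYYY            YYY..YY         
   1.2     YYYYYY          YYYY Y          
  -1.3      YYYYY      ...YYYYYY           
  -3.8      YYYYYY    ...YYYYYYYY          
  -6.2        YYYYY  ....YYYYYYYY          
  -8.8        .YYYY.Y.....YYYYYYYY         
 -11.3         YYYYYYY...YYY.YYYYYY        
 -13.8          YYYYYY..YYgggggYYYY        
 -16.2           YYYYY..Y.ggg.YYYYY        
 -18.8            YYY .RR. ggg.gYYY Y      
 -21.3            YYYY R.   ggggYYYYY      
 -23.8            YYYYY.    ggggYYYYY      
 -26.3             YYYY     gggggYYYYY     
 -28.8              YYY.     ggggYYYYYY    
 -31.2              YYYY      gggYYYYYY    
 -33.8               YYY      ggggYYYYY    
 -36.3               YYY       ggggYYYYY   
 -38.8                YY       ggggYYYYY   
 -41.3                YY        ggggYYYY.  
 -43.8                 Y         ggggYY.   
 -46.2                 .          gggY..   
 -48.8                            ggg.     
h from -30.0 step 2.5
```

Emit:
carry_out([
  [0,0,0],
  [0,0,0],
  [0,0,0],
  [0,0,0],
  [0,0,0],
  [0,0,0],
], spin=[0,0,0,0,0,0], fingers=80)

```text
time: 26.15
tool_pos: [0.5028, -0.2275, 0.1645]
orientation: [0.588, 0.809, -0.0, -0.0]
wrist_force: [0.3, 0.3, 0.5]
finger_gap: 0.0799
grasp_force: 0.0
```

Run:
```python
from prof import *
go([(.5158,-.2235,.150)],18);prof(dz=(-.05,.04),dh=(-.055,.06),step=.0025)
A=[]
for n,b in(("scene",(120,100,260,205)),("side",(250,90,390,195))):
    i,_=cloud(n);A.append(i[b[1]:b[3],b[0]:b[2]])
save(np.hstack(A),"pics/rel.png",s=2.8)
```

```text
t 26.15 pos [ 0.5028 -0.2275  0.1645] az 18.0 zdir [-1.e-04 -0.e+00 -1.e+00] f [0.3 0.3 0.5] gap 0.0799 grip 0.0
[-0.0007, 0.0454, 0.0484]
spin -0.0
  38.8 ###..##                    YYY       ##..####
  36.3 ## ...#                   YYYYY      Y#..####
  33.8 ###..Y##                 YYYYYY      Y#.#####
  31.2 ###..Y.                  YYYYYY      Y..###.#
  28.8 ###..Y##                 .YYYYY      .#..### 
  26.3 ###..###                    YYY      YY..##.#
  23.8 ###..##                    YYYYY     Y...##. 
  21.2 ## .###                     YYYY     YY...## 
  18.8 ##...Y#      Y              YYYY     ....##  
  16.2  # ..Y.   .YYYY             YYYY     Y.....  
  13.8   ...##   YYYYYY            YYYY     #....   
  11.2      .    YYYYY              YYYY    g  .Y   
   8.8      .     YYYYYY            YYYY    g       
   6.2              YYYY            YYYYY           
   3.8              YYYYY           YYYYY           
   1.3               YYYYYY     ...YYYYYY           
  -1.3               .YYYYY    ....YYYYYYY          
  -3.8                YYYYYY   ...YYYYYYYY        
[... 278 characters left out ...]
                 YYYYYRRR  ggggYYYYYY     
 -21.2                      YYYYYR.   gggYYYYY      
 -23.8                      YYYYY     ggggYYYYY     
 -26.3                       YYYY.     gggYYYYY Y   
 -28.8                        YYY.     ggggYYYYY    
 -31.3                        YYY.      gggYYYYYY   
 -33.7                         YY.      ggggYYYYYY  
 -36.2                          Y.       gggYYYYYY  
 -38.8                          Y.        gggYYYY.. 
 -41.2                          YY        ggg#YYY.  
 -43.8                           Y         ggggYY   
 -46.3                                     gggg     
 -48.7                                      gggg    
h from -55.0 step 2.5
```

View pics/rel.png

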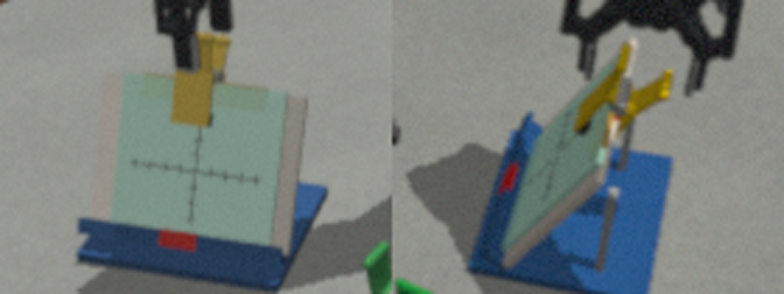

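The clip sits on both glass and board, centred on the red mark and aligned with the slab, and it did not rise on release. Next I'll back off straight up.

Emit:
carry_out([
  [0,-0.018,0],
  [0,-0.018,-0.05],
  [0,-0.018,-0.15],
  [0,-0.018,-0.3],
  [0,-0.018,-0.45],
  [0,-0.018,-0.45],
  [0,-0.018,-0.45],
], spin=[0,0,0,0,0,0,0])

```text
time: 27.28
tool_pos: [0.4974, -0.2291, 0.3]
orientation: [0.588, 0.809, 0.0, 0.0]
wrist_force: [-0.1, -0.8, 0.3]
finger_gap: 0.08
grasp_force: 0.0
```

Run:
```python
from h import *
go([])
h=np.array([.951,.309,0]);F=np.array([.866*h+[0,0,.5],[-.309,.951,0],-.5*h+[0,0,.866]]);E=np.array([.5158,-.2235,.150])
A=[]
for n in("wrist","side","scene"):
    i,P=cloud(n);hsv=cv2.cvtColor(i,cv2.COLOR_RGB2HSV).astype(int);Q=(P-E)@F.T*1000
    H,S,V=hsv[...,0],hsv[...,1],hsv[...,2]
    y=(abs(H-25)<8)&(S>110)&(abs(Q[...,1])<30)&(abs(Q[...,0])<40)&(Q[...,2]>-50)&(Q[...,2]<60)
    f=y&(Q[...,0]>8); q=Q[f]
    if len(q)>20: print(n,"far arm x,y,s pct",np.percentile(q,[2,50,98],0).round(1).tolist())
    ff=y&(Q[...,0]>8)&(Q[...,2]<-5)
    if ff.sum()>20:
        q=Q[ff]; print("   jaw y-center",((q[:,1].min()+q[:,1].max())/2).round(1),"slope x/s",np.degrees(np.arctan(np.polyfit(q[:,2],q[:,0],1)[0])).round(1))
    g=(abs(H-75)<18)&(S>30)&(abs(Q[...,1])<78)&(Q[...,2]<-45)&(Q[...,2]>-140)&(abs(Q[...,0]-6)<6);print("   glass x med",np.median(Q[g][:,0]).round(1))
    b=(S<60)&(abs(Q[...,1])<17)&(abs(Q[...,0])<9)&(Q[...,2]>-10)&(Q[...,2]<14); 
    if b.sum()>5: print("   grey s",np.percentile(Q[b][:,2],[5,50,95]).round(1))
    if n=="wrist": w=i
save(w[:300],"pics/fin.png",s=1.5)
```

```text
t 27.27 pos [ 0.4974 -0.2291  0.3   ] az 17.99 zdir [ 5.e-04 -1.e-04 -1.e+00] f [-0.1 -0.8  0.3] gap 0.08 grip 0.0
wrist far arm x,y,s pct [[12.3, -20.2, -38.4], [17.3, -0.8, 6.0], [28.3, 14.7, 43.7]]
   jaw y-center -3.3 slope x/s 1.5
   glass x med 5.0
   grey s [-3.  11.2 12.5]
side far arm x,y,s pct [[9.3, -16.4, -34.3], [19.5, 8.4, 6.0], [29.6, 16.5, 45.6]]
   jaw y-center 0.5 slope x/s 6.0
   glass x med 7.8
   grey s [-6.1 11.8 13.5]
scene far arm x,y,s pct [[16.2, -17.1, -38.4], [20.4, -0.3, 0.6], [31.0, 15.7, 40.5]]
   jaw y-center -0.8 slope x/s 1.3
   glass x med 7.3
   grey s [-6.7 -1.1  9.2]
```

View pics/fin.png

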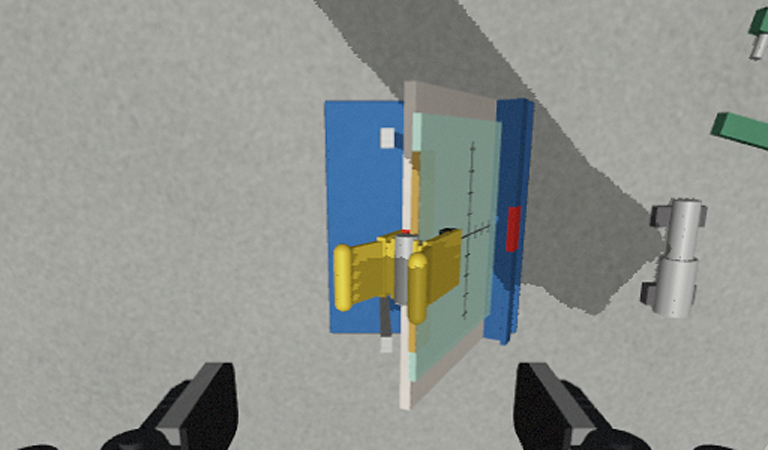

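The clip is square on the edge and centred within about 1 mm. Its throat is about 4 to 5 mm below the level of the glass top, so the pad is pressed in at least 5 mm. The gripper is clear, so I'm handing it in.

```bash
python3 -c "
from plant import env
print(env.close_job())"
```

```text
the job is handed in; nothing more can be done
None
```

The yellow clip is clipped over the glass and the board at the red marks, square to the edge, with the pad pressed in by my estimate at least 5 mm. I handed the job in at about 27 s; on the first lift the clip slipped and snapped back upright on its rail, and I regripped it. Grip readings peaked near 17 N and chart pressing near 8 N, and the gripper is clear; no verdict came back.

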